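Take the drawplate off its keeper hook and seat it in the draw head

ROBOT

A 7-joint arm with a two-finger parallel gripper is mounted at the origin on a cart in front of the work surface, level with it; the furniture and walls round the work are solid. World frame = base frame: x ahead of the robot, y to its left, z up, the work surface at z = 0. Lengths are in m, angles in degrees, forces in N, time in s.
With the tool pointing down it reaches from about 0.425 to 0.875 m from the base axis. Payload 4.7 kg.
Tool frame: the origin (TCP) lies on the centre line of the jaws, within the pads' length; the fingertips stand 8 mm ahead of it and the grasp point (between the pads) lies 11 mm behind it; z points along the fingers, y is the direction in which the jaws open and shut (so a half turn about z gives the same grasp; the last joint's range is limited). The gripper opens to 87 mm and grips with 3 to 60 N. Pads are 19 mm wide; open, the fingers measure 117 mm over their backs; the gripper's body (75 mm by 190 mm) begins 51 mm behind the grasp point.
Start: joints at [71.224, 18.392, -4.016, 83.108, 1.295, 78.541, -3.26], TCP at [0.218, -0.612, 0.231] pointing down, gripper open.
Joint ranges: [-163.93, 163.93], [-17.29, 119.83], [-79.2, 71.16], [3.27, 140.29], [-89.18, 269.18], [5.43, 117.66], [-154.24, 154.24]. Speed limits (degrees/s): [147.25, 147.25, 180, 180, 180, 180, 180].

INTERFACE

Orientations are given as [roll, pitch, yaw] about the fixed x, y, z axes, in that order (R = Rz(yaw) Ry(pitch) Rx(roll)).
In Python, from cell import status, vision, workorder gives the robot as it stands.
- The arm moves only by the tool step_arm, never from a script. Its argument "series" is a list of rows, each an object of numbers: "ax", "ay", "az": the turn, a rotation vector about the world's x, y, z in degrees; "x", "y", "z": the shift along the world's x, y, z in m; "claw": the opening in per cent of the stroke, from 0 (shut) to 100 (fully open). In form: [{"ax": .., "ay": .., "az": .., "x": .., "y": .., "z": .., "claw": ..}, ...]. A call has 1 to 12 rows; each row is the pose to reach, as a shift and turn from the pose commanded when the call began; what a row does not reach only later rows make up. A row lasts 1/10 s, in which the tool goes at most 50 mm and 8.59 degrees, less where a joint would pass 70% of its speed; a pose out of reach is approached as far as the arm can. A call with a gripper value outside its range is refused whole. The fingers move at their own pace and stop on an object; "squeeze" is the grip in N (left out, the last holds). Time passes only in rows, so rows that repeat a pose let the fingers close. It gives the time, the measured TCP pose, the force and the opening at its end, in the units of the state.
- status.get_obs(): the state, without advancing time (a new reading comes with each control period).
- vision.read_camera(name): name is "scene" or "side" or "wrist"; returns the picture (480x640x3 uint8, red, green, blue); there is no depth.
- vision.camera_params(name): a dict with "fovy" (degrees; the focal length in pixels is half the picture's height over the tangent of half this angle, whatever the lens; pixels are square), "cx", "cy" (the principal point, pixels), "eye" and "orientation" of the camera in the world; the wrist camera has in their place "tool_from_camera" (4x4, takes a point from camera to tool coordinates, whose origin is the TCP and whose axes are the flange's). Camera axes: x right, y down, z forward; pixel columns grow to the right and rows downward; lengths in m; the calibration is good to about 2 mm. A picture is of the moment at which its call begins: read the wrist's pose just before it. camera_params takes no time and is no camera call.
- workorder.sign_off(): hands the job in, once; it reports no verdict.
The state is a dict: "time_s": time; "qpos": joint angles; "joint_velocities": joint speeds; "effort": joint torques, N m; "tool_pos": TCP position; "tool_rot": TCP orientation; "force": force on the tool from outside, world axes, zero at the start; "wrist_torque": the same for the moment, N m; "grip_width": finger opening in m.
Only numpy, scipy, OpenCV 4.12 (cv2) and the standard library are available. Lean on these libraries where they do the work, as an engineer would, in place of code of your own. Each camera call takes 0.05 s, during which the arm holds its last target.

TASK

Get the wire-drawing bench ready: take the steel drawplate off its spring-arm hook by pressing the brass sprung keeper down and, with the keeper held down, drawing the plate off over it towards the hook's nose, without forcing the springy hook. Then stand the plate, window end up, in the slot of the blue draw head, fully home on the slot floor, and let go. Leave the wooden ring clamp, the flux jar and the wax jar where they are.

Things in the scene. Friction and masses are not known exactly. Their poses are not given: they have to be found in the camera images.
- hanger: Grey tool hanger screwed to the bench, place and heading vary. Origin: centre of the underside of its 110 x 90 mm base, z up. From its post (clamp top 168 mm high, ending 10 mm to -x of the origin) a level spring-steel arm, top at 160 mm, runs along -x to a shoulder at x = -75.5 mm. From there a fork of two level prongs (30 mm clear between them, 42 mm over all) goes on to a nose at x = -130 mm.
- hook_seat (a point): Point midway between the prongs, level with their tops, where the drawplate's window edge rests: x = -81 mm from the hanger's origin, 170 mm above the bench; it moves with the arm. The plate hangs with its flat faces looking along the hanger's x. Behind it, towards the post, all is at least 7 mm lower than the seat. Fingertips up to 28 mm wide may dip 6 mm between the prongs.
- hook_arm (a joint): Bow of the spring arm, rad: about 0 with the plate hanging, positive as the outer end sinks; about -0.045 unloaded, hard stop at 0.13. Pressed down next to the plate the arm gives about 1.1 mm per newton, so the hook sinks 8 to 9 mm while a finger presses the keeper down. More than 20 N of push or pull in all on arm, prongs and keeper (the hanging plate's 4 N included) spoils it.
- keeper (a joint): How far the keeper is pressed down, m: 0 up (shut), 0.012 fully down, its top then 3.5 mm below the seat at the plate; the plate passes from about 0.010. It is sprung: it yields at about 4 N and is fully down at about 8 N, anywhere on its top. Let go, it springs up at once unless a finger or the plate is over it. Pushing the plate against the raised keeper does not move it.
- plate_center (a point): Centre of the steel drawplate, half-way up. Plate: 8 mm thick (its x), 64 wide (its y), 120 high (its z, up), about 0.38 kg, rows of small holes, one window 48 wide, 21 high near the top by which it hangs with 5 mm of free lift. The rim above the window, 28 mm high, is the place to pinch, across the thickness, from above; a fingertip reaching below the rim in front bears on the keeper.
- plate_window (a point): Middle of the top edge of the drawplate's window, 32 mm above its centre and 28 mm below its top, half-way through the thickness. Fingers are best set close to the plate's faces (3 to 4 mm off) before the keeper is pressed: closing them a long way while they bear on it adds to the load on the hook.
- plate_foot (a point): Centre of the drawplate's bottom face, 60 mm below its centre.
- draw_head: Blue draw head screwed to the bench, place and heading vary. Origin: centre of the underside of its 90 x 130 x 10 mm base, below the slot's centre. Jaws up to 44 mm above the bench leave a slot for the plate's foot: 12 mm wide along the head's x, 71 mm long along its y, 34 mm deep, with sloped lead-ins about 4 mm wide at the mouth. The plate may face either way.
- slot_floor (a point): Centre of the slot's floor in the draw head, 10 mm above the bench; a seated plate's foot rests here.
- wood_clamp: Loose wooden ring clamp (two wooden jaws side by side), 40 x 138 x 19 mm, lying on the bench; bystander. Origin: centre of the underside.
- flux_jar: Small flux jar with a black lid, 51 mm wide, 46 mm high; bystander. Origin: centre of the underside.
- wax_jar: Small wax jar with a yellowish lid, 59 mm wide, 40 mm high; bystander. Origin: centre of the underside.
- keeper_top (a point): Middle of the keeper's top edge nearest the plate; moves with it. The keeper is a brass block 24 mm wide, 37 mm long, its top rising 3 mm outwards with a sloped outer end, in the gap between the prongs from just in front of the plate to the nose (x = -87.5 to -124.5 mm from the hanger's origin). Up, its end face bars the way off, 2.5 mm in front of the plate, 8 mm above the seat.
Not all that is in view belongs to the job. Of the things shaped like the part that bears plate_center, the bare steel one is meant.

How it is judged:
By the outcome, as a careful person would: the job done as asked, in the order asked, and still so for the second after the job is handed in, with the robot touching nothing.
It also fails if it takes over 37 s, if anything falls off the work surface, if the arm or the gripper's body presses on something with over 40 N, if the wrist force passes 120 N, or if a joint passes its speed limit or range.

## Working session

There is one attempt and no reset: what is moved stays moved. The work goes in short steps, Python scripts to look and compute and a tool call to move; the robot and the scene stay as the last step left them, time stands still between calls to the robot, and variables do not carry over. Pictures are saved under pics/ and viewed, and the job is handed in when it is done.

Besides the shell and the picture viewer there is one more tool, called after "Call:" as name(argument=value, ...) on one line, values as JSON. step_arm: Moves the arm, as the interface text tells. Its arguments: {"type":"object","properties":{"series":{"type":"array"},"squeeze":{"type":"number"}},"required":["series"]}

```bash
ls; mkdir -p pics; cat > h.py <<'E'
import numpy as np,cv2,json
from cell import status,vision,workorder
def snap(n,f):
    o=status.get_obs(); im=vision.read_camera(n); cv2.imwrite(f'pics/{f}.png',cv2.cvtColor(im,cv2.COLOR_RGB2BGR)); return o,im
E
python3 - <<'E'
from h import *
for n in ["scene","side","wrist"]:
    snap(n,n+"0"); print(n,vision.camera_params(n))
print(status.get_obs())
E
```

```text
pics
scene {'fovy': 46.197776716366306, 'cx': 314.9099364277189, 'cy': 238.1083172690564, 'eye': array([ 0.15375194, -0.30407845,  0.58946848]), 'orientation': array([-122.51958118,   -0.84951022,  -34.79887374])}
side {'fovy': 52.75881460797811, 'cx': 325.7025253471007, 'cy': 240.34448935546962, 'eye': array([0.23200502, 1.00339185, 0.47181237]), 'orientation': array([-113.43129772,    1.56379574, -156.15288903])}
wrist {'fovy': 64.95448425062051, 'cx': 315.3199868751323, 'cy': 238.3754325428427, 'tool_from_camera': array([[ 9.68057332e-05, -9.63816965e-01, -2.66564905e-01,
         7.31954394e-02],
       [ 9.99999778e-01,  2.69199165e-04, -6.10181639e-04,
        -6.48833500e-05],
       [ 6.59862466e-04, -2.66564787e-01,  9.63816777e-01,
        -1.54640767e-01],
       [ 0.00000000e+00,  0.00000000e+00,  0.00000000e+00,
         1.00000000e+00]])}
{'time_s': 0.15, 'qpos': array([71.22147384, 18.42905585, -4.01590102, 83.15954459,  1.29492741,
       78.54243114, -3.25848809]), 'joint_velocities': array([-0.04716702, -0.05689932, -0.06346892, -0.20085953, -0.08510271,
       -0.14199432, -0.06350828]), 'effort': array([-3.85029318e-05, -4.91798115e+01, -4.04380057e-01, -3.12879503e+01,
       -6.38871733e-02,  4.04177536e-02,  1.04931974e-04]), 'tool_pos': array([ 0.21771612, -0.61200583,  0.22970951]), 'tool_rot': array([-1.79914186e+02,  5.00435714e-03,  1.95897869e+01]), 'force': array([ 0.41328745, -0.80038574, -0.5674419 ]), 'wrist_torque': array([ 0.04455636, -0.00302092,  0.0629898 ]), 'grip_width': 0.08677541016160056}
```

View pics/scene0.png

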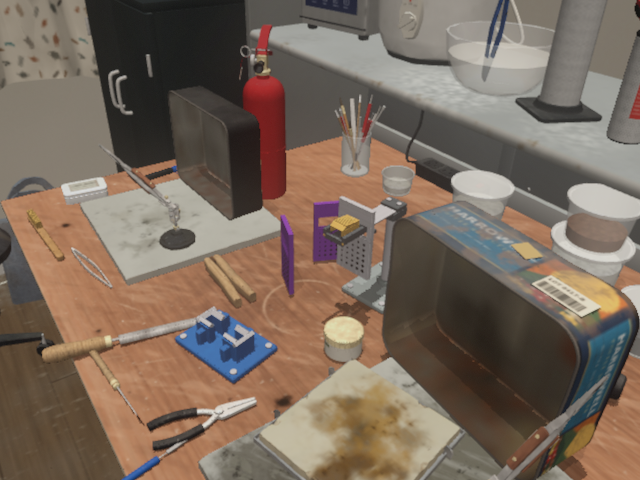

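View pics/side0.png

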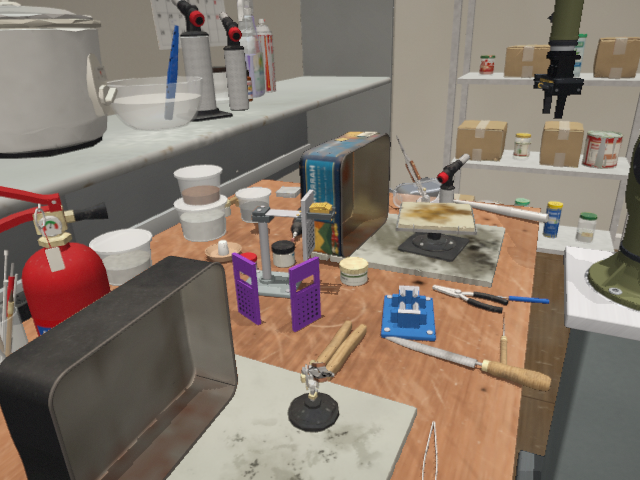

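View pics/wrist0.png

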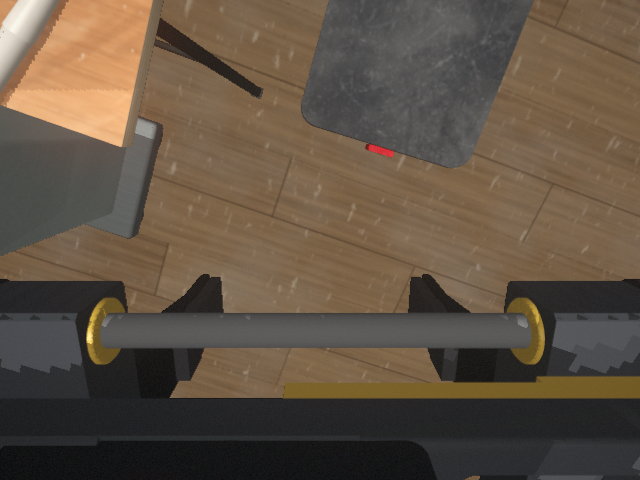

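The scene view shows the steel plate hanging at about (357,240), the brass keeper at (345,227), the hanger post at (393,250) and the blue head at (226,340). Two purple lookalike plates stand at (288,255) and (325,232). I'll zoom in to measure.

```bash
python3 - <<'E'
import cv2
a=cv2.imread('pics/scene0.png');b=cv2.imread('pics/side0.png')
cv2.imwrite('pics/z1.png',cv2.resize(a[180:320,270:430],None,fx=5,fy=4.28*5/4.28*0.857,interpolation=cv2.INTER_CUBIC) if 0 else cv2.resize(a[185:305,270:430],None,fx=5,fy=5,interpolation=cv2.INTER_CUBIC))
cv2.imwrite('pics/z2.png',cv2.resize(a[285:405,160:320],None,fx=5,fy=5,interpolation=cv2.INTER_CUBIC))
cv2.imwrite('pics/z3.png',cv2.resize(b[185:305,225:385],None,fx=5,fy=5,interpolation=cv2.INTER_CUBIC))
cv2.imwrite('pics/z4.png',cv2.resize(b[260:380,320:480],None,fx=5,fy=5,interpolation=cv2.INTER_CUBIC))
E
```

```text
(no output)
```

View pics/z1.png

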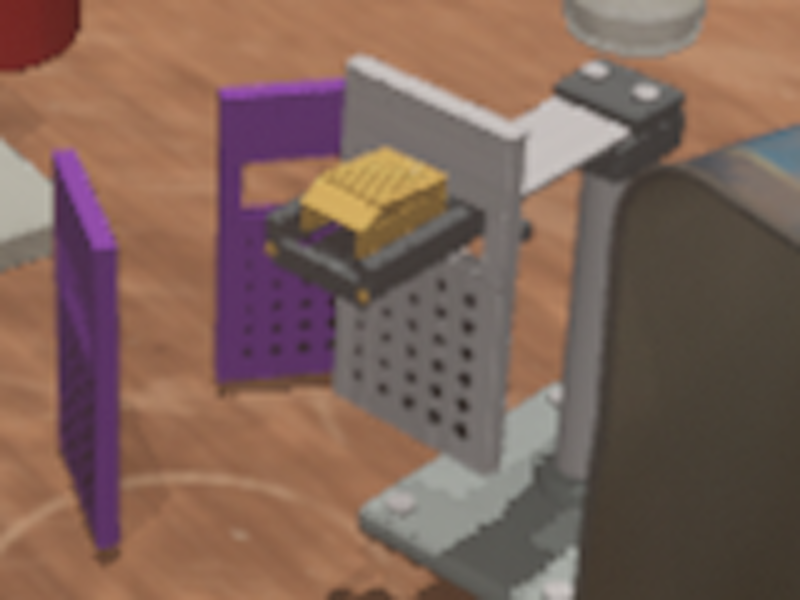

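View pics/z2.png

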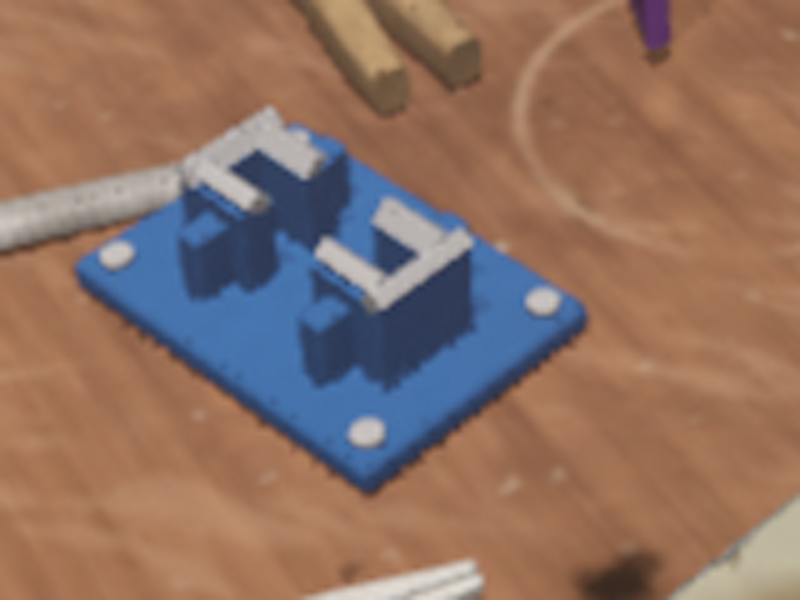

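View pics/z3.png

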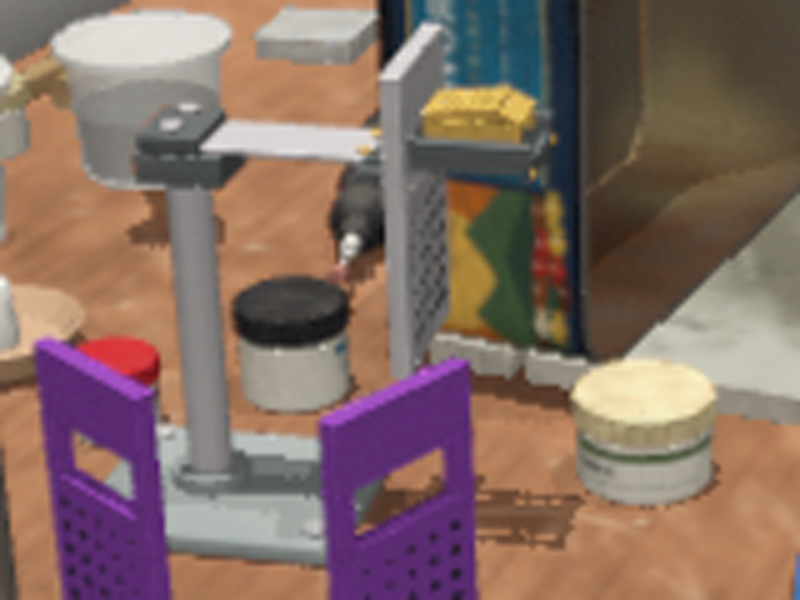

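View pics/z4.png

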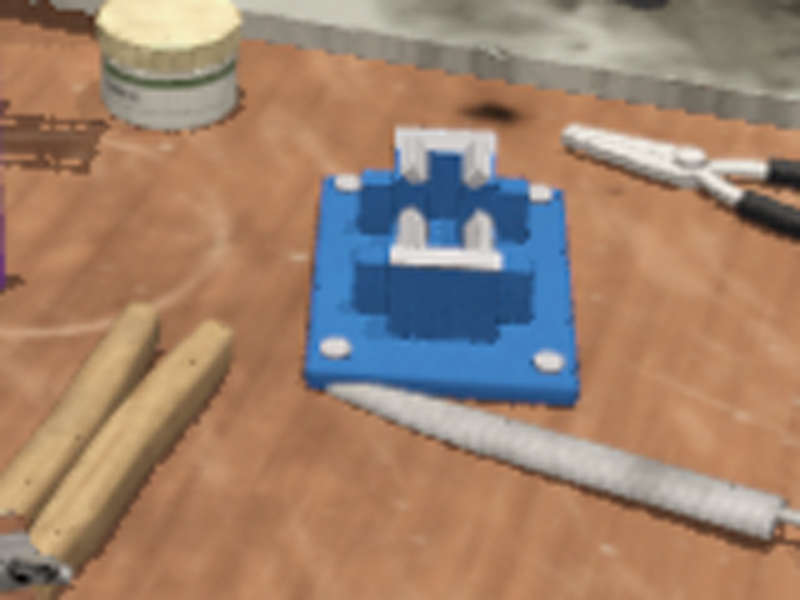

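```bash
cat >> h.py <<'E'
from scipy.spatial.transform import Rotation as R
from scipy.optimize import least_squares
def cam(n,obs=None):
    p=vision.camera_params(n); f=240/np.tan(np.radians(p['fovy']/2))
    if 'eye' in p: Rm=R.from_euler('xyz',p['orientation'],degrees=True).as_matrix(); t=np.array(p['eye'])
    else:
        T=p['tool_from_camera']; Rt=R.from_euler('xyz',obs['tool_rot'],degrees=True).as_matrix()
        Rm=Rt@T[:3,:3]; t=Rt@T[:3,3]+obs['tool_pos']
    return dict(f=f,cx=p['cx'],cy=p['cy'],R=Rm,t=t)
def proj(c,P):
    q=(np.asarray(P)-c['t'])@c['R']; return np.c_[c['cx']+c['f']*q[:,0]/q[:,2],c['cy']+c['f']*q[:,1]/q[:,2]]
def onz(c,uv,z):
    d=c['R']@np.array([(uv[0]-c['cx'])/c['f'],(uv[1]-c['cy'])/c['f'],1]); return c['t']+d*(z-c['t'][2])/d[2]
def world(p,L):
    c,s=np.cos(p[2]),np.sin(p[2]); L=np.asarray(L,float)
    return np.c_[p[0]+c*L[:,0]-s*L[:,1],p[1]+s*L[:,0]+c*L[:,1],L[:,2]]
def fit(obs_list,p0s):
    # obs_list: (cam, pts local, pix)
    best=None
    for p0 in p0s:
        r=least_squares(lambda p:np.concatenate([(proj(c,world(p,L))-px).ravel() for c,L,px in obs_list]),p0,loss='soft_l1',x_scale=[.01,.01,.05])
        if best is None or r.cost<best.cost: best=r
    return best
E
python3 - <<'E'
from h import *
S,D=cam('scene'),cam('side')
z=lambda a,o:np.array(a)/5.+np.array(o)
# quick rays
print('head scene ctr',onz(S,(226,341),.01),'side',onz(D,(408,317),.01))
hs=z([(78,268),(370,478),(585,303)],(160,285)); hd=z([(322,178),(562,190),(578,390),(307,380)],(320,260))
for nm,c,pp in(('S',S,hs),('D',D,hd)):
    for q in pp: print(nm,onz(c,q,.01).round(4))
ps=z([(347,68),(518,140),(497,470),(335,390)],(270,185))
pd=z([(385,80),(442,30)],(225,185))
for q in ps[:2]: print('pS',onz(S,q,.198).round(4))
for q in pd: print('pD',onz(D,q,.198).round(4))
E
```

```text
head scene ctr [0.40740689 0.27702817 0.01      ] side [0.40372315 0.29111554 0.01      ]
S [0.3477 0.3233 0.01  ]
S [0.3804 0.2009 0.01  ]
S [0.465  0.2265 0.01  ]
D [0.4643 0.235  0.01  ]
D [0.3787 0.2114 0.01  ]
D [0.3461 0.3358 0.01  ]
D [0.4291 0.3626 0.01  ]
pS [0.5998 0.2651 0.198 ]
pS [0.6146 0.2052 0.198 ]
pD [0.604  0.2836 0.198 ]
pD [0.6096 0.2246 0.198 ]
```

Call:
step_arm(series=[{"x": 0,"y": 0,"z": 0.05,"az": 5},{"x": 0,"y": 0.02,"z": 0.1,"az": 10},{"x": 0.02,"y": 0.05,"z": 0.145,"az": 16},{"x": 0.04,"y": 0.09,"z": 0.17,"az": 22},{"x": 0.06,"y": 0.135,"z": 0.17,"az": 29},{"x": 0.08,"y": 0.18,"z": 0.17,"az": 36},{"x": 0.1,"y": 0.225,"z": 0.17,"az": 43},{"x": 0.12,"y": 0.27,"z": 0.17,"az": 50},{"x": 0.14,"y": 0.315,"z": 0.17,"az": 57},{"x": 0.16,"y": 0.36,"z": 0.17,"az": 62},{"x": 0.18,"y": 0.405,"z": 0.17,"az": 66},{"x": 0.2,"y": 0.45,"z": 0.17,"az": 70}])

```text
invalid input
```

Call:
step_arm(series=[{"ax": 0,"ay": 0,"az": 5,"x": 0,"y": 0,"z": 0.05,"claw": 100},{"ax": 0,"ay": 0,"az": 10,"x": 0,"y": 0.02,"z": 0.1,"claw": 100},{"ax": 0,"ay": 0,"az": 16,"x": 0.02,"y": 0.05,"z": 0.14,"claw": 100},{"ax": 0,"ay": 0,"az": 22,"x": 0.04,"y": 0.09,"z": 0.17,"claw": 100},{"ax": 0,"ay": 0,"az": 29,"x": 0.06,"y": 0.135,"z": 0.17,"claw": 100},{"ax": 0,"ay": 0,"az": 36,"x": 0.08,"y": 0.18,"z": 0.17,"claw": 100},{"ax": 0,"ay": 0,"az": 43,"x": 0.1,"y": 0.225,"z": 0.17,"claw": 100},{"ax": 0,"ay": 0,"az": 50,"x": 0.12,"y": 0.27,"z": 0.17,"claw": 100},{"ax": 0,"ay": 0,"az": 57,"x": 0.14,"y": 0.315,"z": 0.17,"claw": 100},{"ax": 0,"ay": 0,"az": 62,"x": 0.16,"y": 0.36,"z": 0.17,"claw": 100},{"ax": 0,"ay": 0,"az": 66,"x": 0.18,"y": 0.405,"z": 0.17,"claw": 100},{"ax": 0,"ay": 0,"az": 70,"x": 0.2,"y": 0.45,"z": 0.17,"claw": 100}])

```text
time_s: 1.35
tool_pos: [0.4169, -0.1632, 0.4005]
tool_rot: [180.0, 0.0, 89.7]
force: [1.0, 0.0, -0.4]
grip_width: 0.087
```

Call:
step_arm(series=[{"ax": 0,"ay": 0,"az": 3,"x": 0.013,"y": 0.045,"z": 0,"claw": 100},{"ax": 0,"ay": 0,"az": 6,"x": 0.026,"y": 0.09,"z": 0,"claw": 100},{"ax": 0,"ay": 0,"az": 9,"x": 0.04,"y": 0.135,"z": 0,"claw": 100},{"ax": 0,"ay": 0,"az": 12,"x": 0.053,"y": 0.18,"z": 0,"claw": 100},{"ax": 0,"ay": 0,"az": 14.4,"x": 0.066,"y": 0.225,"z": 0,"claw": 100},{"ax": 0,"ay": 0,"az": 14.4,"x": 0.08,"y": 0.27,"z": 0,"claw": 100},{"ax": 0,"ay": 0,"az": 14.4,"x": 0.09,"y": 0.315,"z": 0,"claw": 100},{"ax": 0,"ay": 0,"az": 14.4,"x": 0.092,"y": 0.342,"z": 0,"claw": 100},{"ax": 0,"ay": 0,"az": 14.4,"x": 0.092,"y": 0.342,"z": 0,"claw": 100},{"ax": 0,"ay": 0,"az": 14.4,"x": 0.092,"y": 0.342,"z": 0,"claw": 100}])

```text
time_s: 2.35
tool_pos: [0.5084, 0.1768, 0.4002]
tool_rot: [-180.0, 0.0, 104.1]
force: [-0.3, -0.3, -1.2]
grip_width: 0.087
```

```bash
python3 - <<'E'
from h import *
o,im=snap('wrist','w1'); print(o['tool_pos'],o['tool_rot'],o['force'],o['time_s'])
json.dump({k:list(map(float,o[k])) for k in('tool_pos','tool_rot')},open('w1.json','w'))
E
```

```text
[0.50837522 0.17683001 0.40021182] [-1.79951150e+02  1.12144812e-02  1.04068583e+02] [-0.29416857 -0.3259522  -1.17648249] 2.35
```

View pics/w1.png

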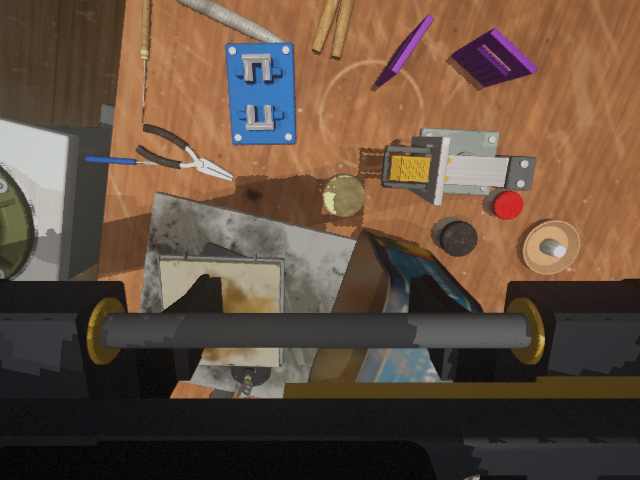

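The wrist view shows the whole job: head at (262,95), plate edge at (440,170), keeper at (410,168), post clamp at (521,172). The box, at (380,280), lies to the plate's -y side.

```bash
python3 - <<'E'
import cv2
a=cv2.imread('pics/w1.png')
cv2.imwrite('pics/z5.png',cv2.resize(a[30:160,190:330],None,fx=5.7,fy=4.6,interpolation=cv2.INTER_CUBIC)) if 0 else cv2.imwrite('pics/z5.png',cv2.resize(a[35:155,195:325],None,fx=5,fy=5,interpolation=cv2.INTER_CUBIC))
cv2.imwrite('pics/z6.png',cv2.resize(a[115:225,380:540],None,fx=5,fy=5,interpolation=cv2.INTER_CUBIC))
E
```

```text
(no output)
```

View pics/z5.png

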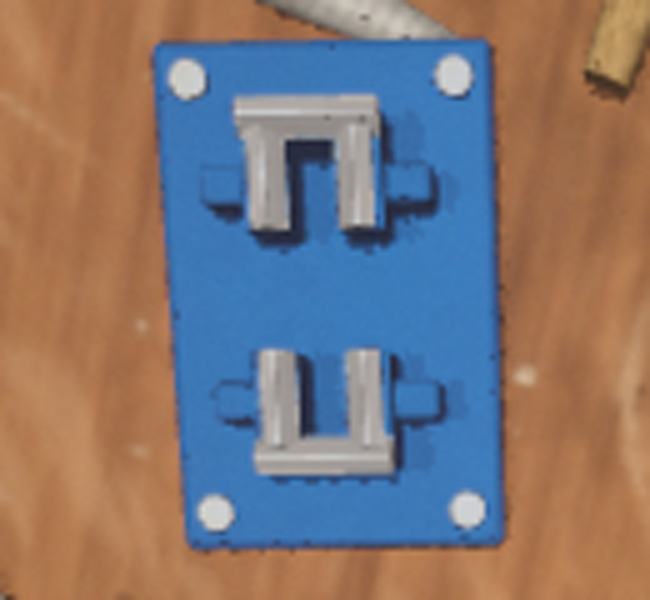

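View pics/z6.png

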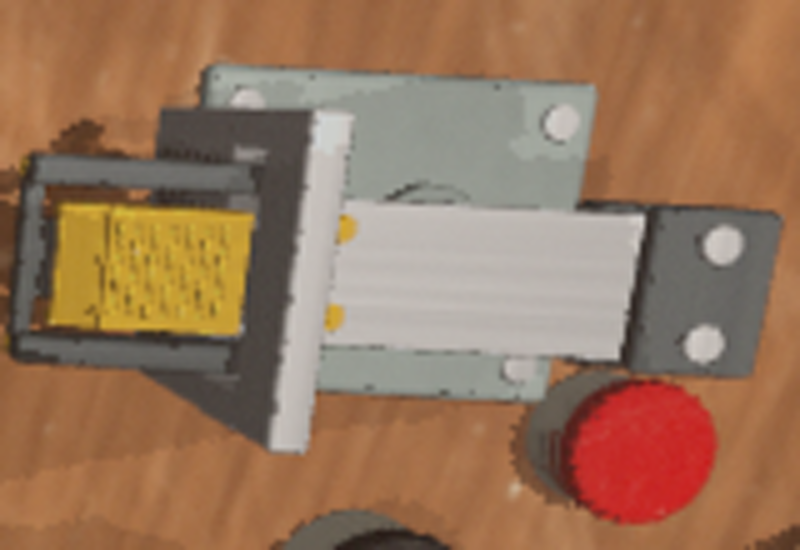

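```bash
cat > m1.py <<'E'
from h import *
o=json.load(open('w1.json')); o={k:np.array(v) for k,v in o.items()}
W,S,D=cam('wrist',o),cam('scene'),cam('side')
z=lambda a,o:np.array(a,float)/5.+np.array(o,float)-0.4
hw=z([(155,45),(490,42),(190,548),(505,545)],(195,35)); hL=[(-.045,.065,.01),(.045,.065,.01),(-.045,-.065,.01),(.045,-.065,.01)]
jw=z([(313,138),(320,440)],(195,35)); jL=[(0,.0355,.044),(0,-.0355,.044)]
hs=z([(78,268),(370,478),(585,303)],(160,285)); hsL=[hL[0],hL[2],hL[3]]
hd=z([(322,178),(562,190),(578,390),(307,380)],(320,260)); hdL=[hL[3],hL[2],hL[0],hL[1]]
pw=z([(315,112),(353,112),(268,450),(308,452)],(380,115)); pL=[(-.085,.032,.198),(-.077,.032,.198),(-.085,-.032,.198),(-.077,-.032,.198)]
nw=z([(30,155),(12,360)],(380,115)); nL=[(-.130,.021,.170),(-.130,-.021,.170)]
ps=z([(347,68),(518,140),(497,470),(335,390)],(270,185)); psL=[pL[0],pL[2],(-.085,-.032,.078),(-.085,.032,.078)]
pd=z([(385,80),(442,28)],(225,185)); pdL=[pL[1],pL[3]]
def rep(n,ol,p0,pt):
    r=fit(ol,p0); p=r.x; print(n,p[:2].round(4),np.degrees(p[2]).round(2),'pt',world(p,[pt])[0].round(4))
    for c,L,px in ol: print('   ',(proj(c,world(p,L))-px).round(1).tolist())
if __name__=='__main__':
    g=[(.4,.28,np.radians(15))]; q=[(.69,.26,np.radians(14))]
    rep('head W',[(W,hL,hw)],g,(0,0,.01))
    rep('head Wj',[(W,hL,hw),(W,jL,jw)],g,(0,0,.01))
    rep('head S',[(S,hsL,hs)],g,(0,0,.01)); rep('head D',[(D,hdL,hd)],g,(0,0,.01))
    rep('plate W',[(W,pL,pw)],q,(-.081,0,.17)); rep('plate+nose W',[(W,pL,pw),(W,nL,nw)],q,(-.081,0,.17))
    rep('plate S',[(S,psL,ps)],q,(-.081,0,.17)); rep('plate SW',[(S,psL,ps),(W,pL,pw),(W,nL,nw)],q,(-.081,0,.17)); 
    rep('all',[(S,psL,ps),(D,pdL,pd),(W,pL,pw),(W,nL,nw)],q,(-.081,0,.17))
E
python3 m1.py
```

```text
head W [0.4072 0.2794] 14.82 pt [0.4072 0.2794 0.01  ]
    [[-0.7, -0.4], [0.9, -0.9], [-0.6, 1.0], [0.5, 0.7]]
head Wj [0.4073 0.2793] 14.58 pt [0.4073 0.2793 0.01  ]
    [[-0.5, -0.5], [1.1, -0.6], [-0.8, 0.9], [0.3, 0.9]]
    [[-0.6, 0.2], [0.7, -0.5]]
head S [0.4063 0.2764] 15.51 pt [0.4063 0.2764 0.01  ]
    [[-2.0, -0.5], [0.0, 0.0], [1.8, 0.2]]
head D [0.4056 0.285 ] 15.35 pt [0.4056 0.285  0.01  ]
    [[-0.5, 0.0], [0.1, 0.1], [1.1, 0.5], [-0.6, -0.9]]
plate W [0.6929 0.2597] 11.41 pt [0.6135 0.2437 0.17  ]
    [[-0.5, -0.8], [0.6, -0.4], [-0.2, 0.7], [0.1, 0.7]]
plate+nose W [0.6928 0.2597] 11.37 pt [0.6134 0.2437 0.17  ]
    [[-0.7, -1.0], [0.4, -0.5], [-0.4, 0.6], [-0.1, 0.6]]
    [[0.5, -0.4], [0.1, 0.9]]
plate S [0.6937 0.2584] 12.81 pt [0.6147 0.2405 0.17  ]
    [[0.2, -1.8], [0.8, -1.2], [-0.7, 1.5], [-0.3, 0.8]]
plate SW [0.6932 0.259 ] 11.23 pt [0.6137 0.2433 0.17  ]
    [[-1.1, -2.7], [-1.5, -1.6], [-2.7, 1.0], [-1.5, -0.2]]
    [[-0.4, -0.4], [0.8, 0.1], [-0.2, 1.1], [0.1, 1.2]]
    [[0.8, 0.0], [0.3, 1.4]]
all [0.693  0.2591] 11.25 pt [0.6136 0.2433 0.17  ]
    [[-1.2, -2.6], [-1.6, -1.6], [-2.8, 1.0], [-1.6, -0.1]]
    [[-1.2, -1.4], [-3.7, -1.7]]
    [[-0.6, -0.4], [0.6, 0.0], [-0.4, 1.1], [-0.1, 1.1]]
    [[0.6, 0.0], [0.1, 1.3]]
```

```bash
python3 - <<'E'
from m1 import *
print(status.get_obs()['tool_pos'],status.get_obs()['tool_rot'])
for n,uv in (('bl',(385,307)),('tl',(402,220)),('tl2',(425,205))):
    for h in (0,.15,.18,.21): 
        P=onz(S,uv,h); print(n,h,P.round(3),proj(W,[P])[0].round(0),proj(D,[P])[0].round(0))
E
```

```text
[0.50874314 0.17555631 0.40028476] [-1.79963993e+02  4.99134084e-02  1.03919980e+02]
bl 0 [0.665 0.214 0.   ] [425. 187.] [295. 278.]
bl 0.15 [0.535 0.082 0.15 ] [318. 288.] [376. 197.]
bl 0.18 [0.509 0.056 0.18 ] [289. 315.] [392. 181.]
bl 0.21 [0.483 0.03  0.21 ] [256. 346.] [408. 165.]
tl 0 [0.878 0.408 0.   ] [618.  88.] [150. 303.]
tl 0.15 [0.694 0.227 0.15 ] [493. 201.] [275. 210.]
tl 0.18 [0.657 0.191 0.18 ] [459. 231.] [299. 192.]
tl 0.21 [0.62  0.154 0.21 ] [422. 265.] [323. 174.]
tl2 0 [0.963 0.428 0.   ] [681.  89.] [109. 300.]
tl2 0.15 [0.757 0.242 0.15 ] [553. 202.] [244. 209.]
tl2 0.18 [0.716 0.205 0.18 ] [518. 232.] [270. 191.]
tl2 0.21 [0.675 0.167 0.21 ] [480. 266.] [296. 174.]
```

Call:
step_arm(series=[{"ax": 0,"ay": 0,"az": -1,"x": 0.03,"y": 0.02,"z": 0,"claw": 50},{"ax": 0,"ay": 0,"az": -2,"x": 0.06,"y": 0.04,"z": 0,"claw": 50},{"ax": 0,"ay": 0,"az": -2.6,"x": 0.09,"y": 0.06,"z": -0.02,"claw": 50},{"ax": 0,"ay": 0,"az": -2.6,"x": 0.1035,"y": 0.064,"z": -0.06,"claw": 40},{"ax": 0,"ay": 0,"az": -2.6,"x": 0.1035,"y": 0.064,"z": -0.1,"claw": 40},{"ax": 0,"ay": 0,"az": -2.6,"x": 0.1035,"y": 0.064,"z": -0.1,"claw": 40},{"ax": 0,"ay": 0,"az": -2.6,"x": 0.1035,"y": 0.064,"z": -0.1,"claw": 40},{"ax": 0,"ay": 0,"az": -2.6,"x": 0.1035,"y": 0.064,"z": -0.1,"claw": 40}])

```text
time_s: 3.2
tool_pos: [0.6131, 0.2402, 0.3038]
tool_rot: [179.8, -0.0, 101.3]
force: [-0.1, -0.5, 0.7]
grip_width: 0.0365
```

```bash
python3 - <<'E'
from h import *
o,im=snap('wrist','w2'); print(o['tool_pos'],o['tool_rot'],o['force'],o['time_s'],o['grip_width'])
json.dump({k:list(map(float,o[k])) for k in('tool_pos','tool_rot')},open('w2.json','w'))
E
```

```text
[0.61311434 0.24022463 0.30379388] [ 1.79754913e+02 -8.69912422e-03  1.01281265e+02] [-0.05007838 -0.47689934  0.68420802] 3.2 0.03646002210746651
```

View pics/w2.png

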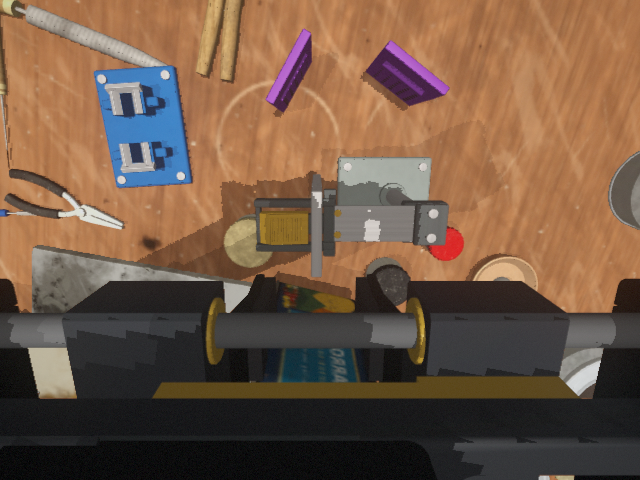

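```bash
python3 - <<'E'
import cv2
a=cv2.imread('pics/w2.png')
cv2.imwrite('pics/z7.png',cv2.resize(a[165:285,230:360],None,fx=6,fy=5,interpolation=cv2.INTER_CUBIC) if 0 else cv2.resize(a[165:285,240:370],None,fx=5,fy=5,interpolation=cv2.INTER_CUBIC))
E
```

```text
(no output)
```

View pics/z7.png

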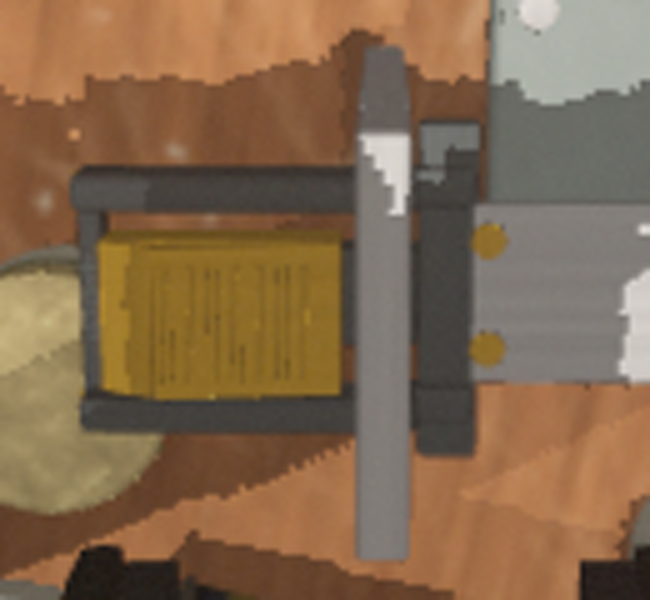

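```bash
python3 - <<'E'
from m1 import *
o2={k:np.array(v) for k,v in json.load(open('w2.json')).items()}
W2=cam('wrist',o2)
p2=z([(358,133),(410,133),(356,560),(408,560)],(240,165)); n2=z([(72,170),(80,430)],(240,165))
q=[(.69,.26,np.radians(14))]
rep('plate W2',[(W2,pL,p2)],q,(-.081,0,.17));rep('plate+n W2',[(W2,pL,p2),(W2,nL,n2)],q,(-.081,0,.17))
rep('W1 W2',[(W2,pL,p2),(W2,nL,n2),(W,pL,pw),(W,nL,nw)],q,(-.081,0,.17))
ob=status.get_obs();print(ob['tool_pos'],ob['tool_rot'],ob['force'],ob['time_s'])
E
```

```text
plate W2 [0.6933 0.2594] 11.07 pt [0.6138 0.2438 0.17  ]
    [[-0.6, -0.6], [0.6, -0.5], [-0.2, 0.7], [0.2, 0.7]]
plate+n W2 [0.6937 0.2591] 10.68 pt [0.6141 0.244  0.17  ]
    [[0.1, -0.8], [1.3, -0.7], [-0.1, 0.4], [0.3, 0.5]]
    [[-0.9, 0.3], [-0.8, 0.3]]
W1 W2 [0.6933 0.2593] 10.93 pt [0.6138 0.2439 0.17  ]
    [[-0.5, -0.7], [0.7, -0.6], [-0.4, 0.5], [0.1, 0.6]]
    [[-1.4, 0.6], [-1.0, 0.7]]
    [[0.1, -1.1], [1.2, -0.6], [-0.1, 0.5], [0.2, 0.5]]
    [[1.2, -0.8], [0.5, 0.5]]
[0.61306527 0.24067284 0.30399572] [ 1.79721492e+02 -2.14681467e-02  1.01309321e+02] [ 0.81027024 -0.42471987 -0.74244771] 3.25
```

Call:
step_arm(series=[{"ax": 0,"ay": 0,"az": -0.3,"x": 0.0003,"y": 0,"z": -0.02,"claw": 18},{"ax": 0,"ay": 0,"az": -0.3,"x": 0.0003,"y": 0,"z": -0.04,"claw": 18},{"ax": 0,"ay": 0,"az": -0.3,"x": 0.0003,"y": 0,"z": -0.06,"claw": 18},{"ax": 0,"ay": 0,"az": -0.3,"x": 0.0003,"y": 0,"z": -0.08,"claw": 18},{"ax": 0,"ay": 0,"az": -0.3,"x": 0.0003,"y": 0,"z": -0.086,"claw": 18},{"ax": 0,"ay": 0,"az": -0.3,"x": 0.0003,"y": 0,"z": -0.086,"claw": 18},{"ax": 0,"ay": 0,"az": -0.3,"x": 0.0003,"y": 0,"z": -0.086,"claw": 18},{"ax": 0,"ay": 0,"az": -0.3,"x": 0.0003,"y": 0,"z": -0.086,"claw": 18}])

```text
time_s: 4.05
tool_pos: [0.6131, 0.2412, 0.2164]
tool_rot: [179.8, -0.0, 101.1]
force: [0.1, -0.5, -0.4]
grip_width: 0.0162
```

```bash
python3 - <<'E'
from h import *
o,im=snap('wrist','w3'); print(o['tool_pos'],o['tool_rot'],o['force'],o['time_s'],o['grip_width'])
json.dump({k:list(map(float,o[k])) for k in('tool_pos','tool_rot')},open('w3.json','w'))
_,b=snap('side','s3')
c=cv2.resize(b[100:240,250:410],None,fx=5,fy=5/1,interpolation=cv2.INTER_CUBIC)[:600]; cv2.imwrite('pics/z8.png',cv2.cvtColor(c,cv2.COLOR_RGB2BGR))
print(status.get_obs()['tool_pos'])
E
```

```text
[0.61309128 0.2412046  0.21641082] [ 1.79845954e+02 -2.23282300e-02  1.01075287e+02] [ 0.10520814 -0.45755997 -0.39403065] 4.05 0.016201457327322262
[0.61283933 0.24108398 0.21579139]
```

View pics/w3.png

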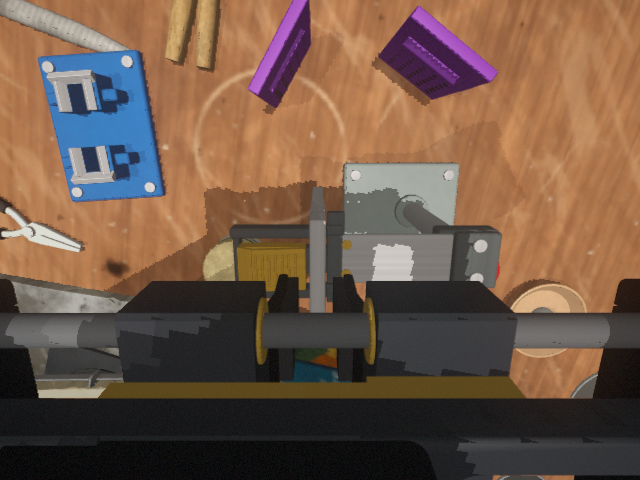

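View pics/z8.png

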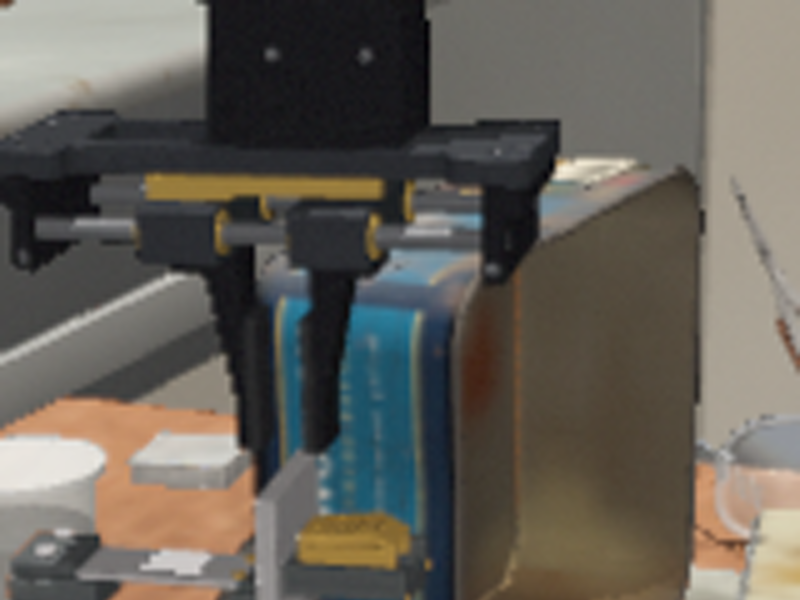

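Call:
step_arm(series=[{"ax": 0,"ay": 0,"az": 0,"x": 0.0008,"y": 0.0027,"z": 0,"claw": 18},{"ax": 0,"ay": 0,"az": 0,"x": 0.0008,"y": 0.0027,"z": 0,"claw": 18},{"ax": 0,"ay": 0,"az": 0,"x": 0.0008,"y": 0.0027,"z": -0.01,"claw": 18},{"ax": 0,"ay": 0,"az": 0,"x": 0.0008,"y": 0.0027,"z": -0.02,"claw": 18},{"ax": 0,"ay": 0,"az": 0,"x": 0.0008,"y": 0.0027,"z": -0.02,"claw": 18},{"ax": 0,"ay": 0,"az": 0,"x": 0.0008,"y": 0.0027,"z": -0.02,"claw": 18},{"ax": 0,"ay": 0,"az": 0,"x": 0.0008,"y": 0.0027,"z": -0.02,"claw": 18},{"ax": 0,"ay": 0,"az": 0,"x": 0.0008,"y": 0.0027,"z": -0.02,"claw": 18}])

```text
time_s: 4.95
tool_pos: [0.6134, 0.2436, 0.1949]
tool_rot: [180.0, -0.0, 101.1]
force: [0.4, -0.6, 0.8]
grip_width: 0.0156
```

```bash
python3 - <<'E'
from h import *
o,im=snap('wrist','w4')
c=cv2.resize(im[180:300,250:380],None,fx=5,fy=5,interpolation=cv2.INTER_CUBIC); cv2.imwrite('pics/z9.png',cv2.cvtColor(c,cv2.COLOR_RGB2BGR))
_,b=snap('side','s4')
c=cv2.resize(b[150:250,250:390],None,fx=5,fy=5,interpolation=cv2.INTER_CUBIC); cv2.imwrite('pics/z10.png',cv2.cvtColor(c,cv2.COLOR_RGB2BGR))
F=[]
o=status.get_obs(); print(o['tool_pos'],o['tool_rot'],o['force'],o['wrist_torque'],o['time_s'],o['grip_width'])
E
```

```text
[0.61332663 0.24353445 0.1949325 ] [ 1.79963615e+02 -1.78227843e-03  1.01085559e+02] [ 0.51982475 -0.01102949  0.49911932] [-0.020348   -0.12001036 -0.04386352] 5.05 0.015730136500441475
```

View pics/z9.png

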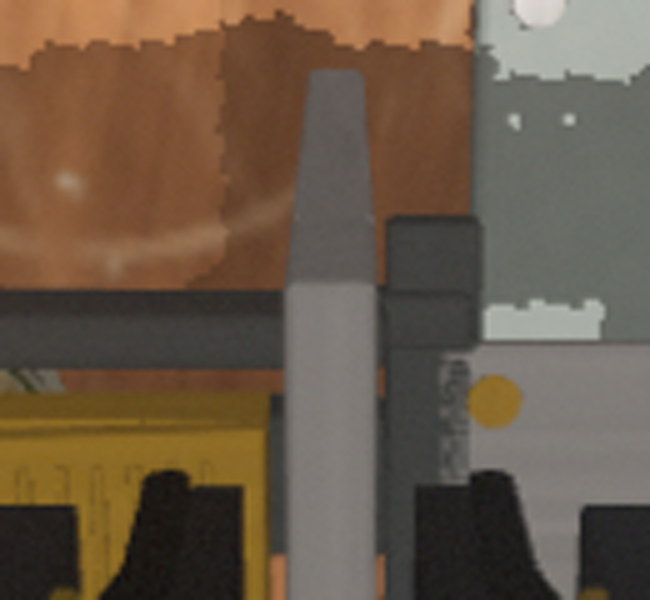

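View pics/z10.png

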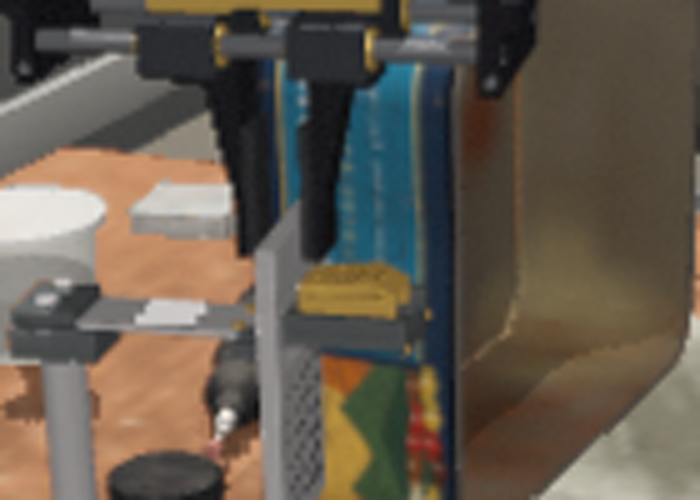

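Call:
step_arm(series=[{"ax": 0,"ay": 0,"az": 0,"x": 0.0003,"y": 0.0002,"z": -0.003,"claw": 18},{"ax": 0,"ay": 0,"az": 0,"x": 0.0003,"y": 0.0002,"z": -0.006,"claw": 18},{"ax": 0,"ay": 0,"az": 0,"x": 0.0003,"y": 0.0002,"z": -0.009,"claw": 18},{"ax": 0,"ay": 0,"az": 0,"x": 0.0003,"y": 0.0002,"z": -0.012,"claw": 18},{"ax": 0,"ay": 0,"az": 0,"x": 0.0003,"y": 0.0002,"z": -0.014,"claw": 18},{"ax": 0,"ay": 0,"az": 0,"x": 0.0003,"y": 0.0002,"z": -0.014,"claw": 18}])

```text
time_s: 5.65
tool_pos: [0.613, 0.2436, 0.1805]
tool_rot: [-179.9, 0.0, 101.1]
force: [-2.3, -2.0, 3.8]
grip_width: 0.0156
```

Call:
step_arm(series=[{"ax": 0,"ay": 0,"az": 0,"x": 0,"y": 0,"z": -0.002,"claw": 18},{"ax": 0,"ay": 0,"az": 0,"x": 0,"y": 0,"z": -0.004,"claw": 18},{"ax": 0,"ay": 0,"az": 0,"x": 0,"y": 0,"z": -0.004,"claw": 18}])

```text
time_s: 5.95
tool_pos: [0.6134, 0.2437, 0.1765]
tool_rot: [-180.0, -0.0, 101.1]
force: [-3.4, -0.8, 4.8]
grip_width: 0.0156
```

Call:
step_arm(series=[{"ax": 0,"ay": 0,"az": 0,"x": 0,"y": 0,"z": -0.002,"claw": 18},{"ax": 0,"ay": 0,"az": 0,"x": 0,"y": 0,"z": -0.004,"claw": 18},{"ax": 0,"ay": 0,"az": 0,"x": 0,"y": 0,"z": -0.006,"claw": 18},{"ax": 0,"ay": 0,"az": 0,"x": 0,"y": 0,"z": -0.006,"claw": 18}])

```text
time_s: 6.35
tool_pos: [0.6136, 0.2437, 0.1709]
tool_rot: [180.0, -0.0, 101.1]
force: [-3.2, -1.8, 6.0]
grip_width: 0.016
```

```bash
python3 - <<'E'
from h import *
_,b=snap('side','s5')
c=cv2.resize(b[170:270,250:370],None,fx=6,fy=6,interpolation=cv2.INTER_CUBIC); cv2.imwrite('pics/z11.png',cv2.cvtColor(c,cv2.COLOR_RGB2BGR))
o=status.get_obs(); print(o['tool_pos'],o['tool_rot'],o['force'],o['wrist_torque'],o['time_s'],o['grip_width'])
E
```

```text
[0.61359424 0.2437727  0.1710036 ] [ 1.79970520e+02 -2.99064594e-03  1.01086695e+02] [-2.86313388 -1.2602575   6.93727386] [-0.35554095  0.67526599  0.0078702 ] 6.4 0.01572553533641765
```

View pics/z11.png

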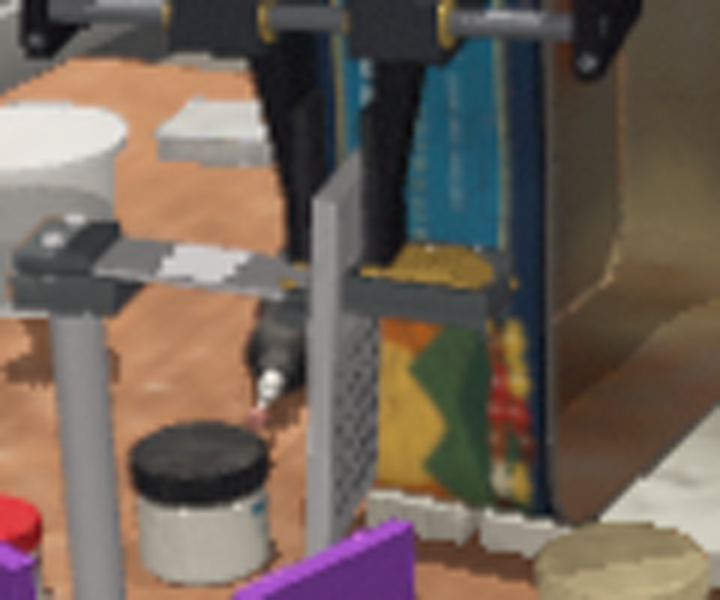

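Call:
step_arm(series=[{"ax": 0,"ay": 0,"az": 0,"x": 0,"y": 0,"z": -0.0015,"claw": 18},{"ax": 0,"ay": 0,"az": 0,"x": 0,"y": 0,"z": -0.003,"claw": 18},{"ax": 0,"ay": 0,"az": 0,"x": 0,"y": 0,"z": -0.003,"claw": 18}])

```text
time_s: 6.7
tool_pos: [0.6137, 0.2438, 0.1682]
tool_rot: [179.9, -0.0, 101.1]
force: [-3.3, -1.2, 6.5]
grip_width: 0.0157
```

Call:
step_arm(series=[{"ax": 0,"ay": 0,"az": 0,"x": 0,"y": 0,"z": -0.001,"claw": 18},{"ax": 0,"ay": 0,"az": 0,"x": 0,"y": 0,"z": -0.001,"claw": 18}])

```text
time_s: 6.9
tool_pos: [0.6138, 0.2438, 0.1673]
tool_rot: [179.9, -0.0, 101.1]
force: [-3.0, -1.4, 6.6]
grip_width: 0.0155
```

```bash
python3 - <<'E'
from h import *
_,b=snap('side','s6')
c=cv2.resize(b[170:270,250:370],None,fx=6,fy=6,interpolation=cv2.INTER_CUBIC); cv2.imwrite('pics/z12.png',cv2.cvtColor(c,cv2.COLOR_RGB2BGR))
o=status.get_obs(); print(o['tool_pos'],o['force'],o['wrist_torque'],o['time_s'],o['grip_width'])
_,b=snap('scene','c6')
c=cv2.resize(b[185:285,290:410],None,fx=6,fy=6,interpolation=cv2.INTER_CUBIC); cv2.imwrite('pics/z13.png',cv2.cvtColor(c,cv2.COLOR_RGB2BGR))
o=status.get_obs(); print(o['tool_pos'],o['force'],o['wrist_torque'],o['time_s'],o['grip_width'])
E
```

```text
[0.61375389 0.24378251 0.16733501] [-3.06926193 -1.36607378  6.76588669] [-0.36575166  0.68433182  0.03907578] 6.95 0.01594985574423656
[0.61378081 0.24384526 0.16743758] [-3.22474095 -1.04212321  7.4888625 ] [-0.40583359  0.69122952  0.00351027] 7.0 0.015707394869010703
```

View pics/z12.png

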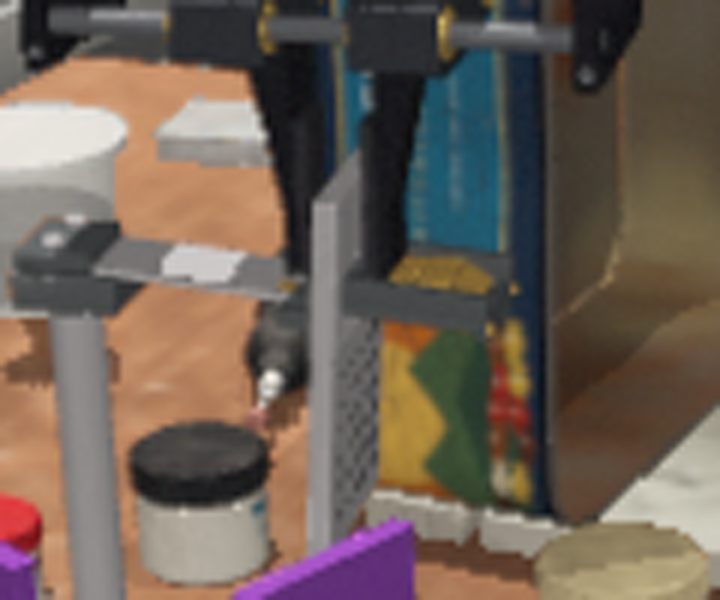

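View pics/z13.png

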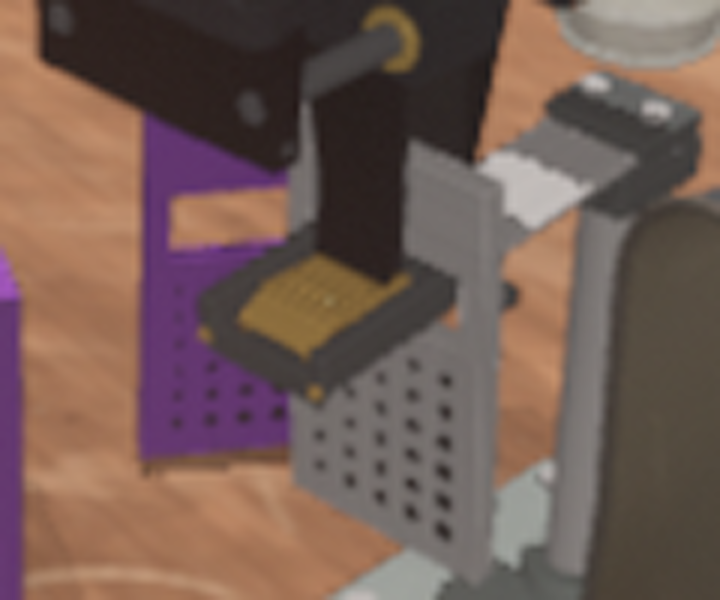

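Call:
step_arm(series=[{"ax": 0,"ay": 0,"az": 0,"x": 0,"y": 0,"z": -0.001,"claw": 18},{"ax": 0,"ay": 0,"az": 0,"x": 0,"y": 0,"z": -0.0015,"claw": 18}])

```text
time_s: 7.2
tool_pos: [0.6138, 0.2439, 0.166]
tool_rot: [179.9, -0.0, 101.1]
force: [-4.0, -1.0, 8.5]
grip_width: 0.0154
```

Call:
step_arm(series=[{"ax": 0,"ay": 0,"az": 0,"x": 0,"y": 0,"z": 0,"claw": 18}])

```text
time_s: 7.3
tool_pos: [0.6138, 0.2438, 0.1661]
tool_rot: [179.9, -0.0, 101.1]
force: [-3.2, -0.9, 7.8]
grip_width: 0.0159
```

```bash
python3 - <<'E'
from h import *
F=[]
for i in range(4):
    _,b=snap('side','s7'); o=status.get_obs(); F.append(o['force'])
print(np.mean(F,0),np.std(F,0),o['tool_pos'],o['time_s'])
im=cv2.imread('pics/s7.png'); cv2.imwrite('pics/z14.png',cv2.resize(im[195:235,280:345],None,fx=12,fy=12,interpolation=cv2.INTER_CUBIC))
_,b=snap('scene','c7');c=cv2.resize(b[205:255,310:380],None,fx=11,fy=11,interpolation=cv2.INTER_CUBIC); cv2.imwrite('pics/z15.png',cv2.cvtColor(c,cv2.COLOR_RGB2BGR))
E
```

```text
[-3.10902449 -1.07196422  8.31989305] [0.7237097  0.49368186 0.56776888] [0.61377894 0.24383254 0.16611673] 7.5
```

View pics/z14.png

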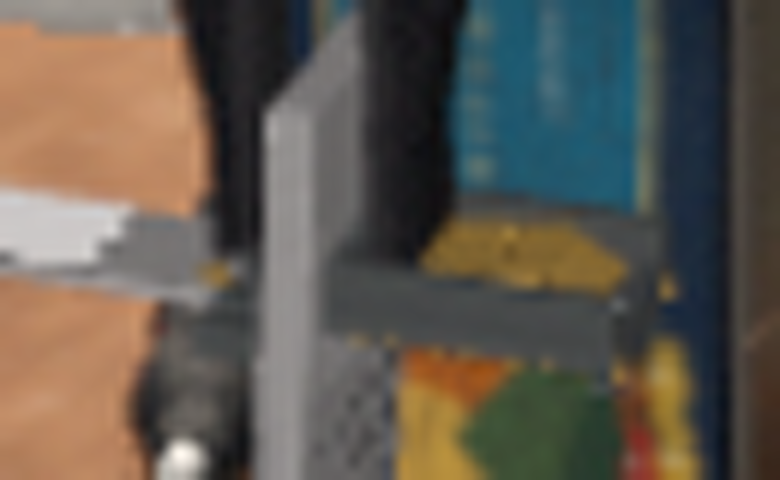

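View pics/z15.png

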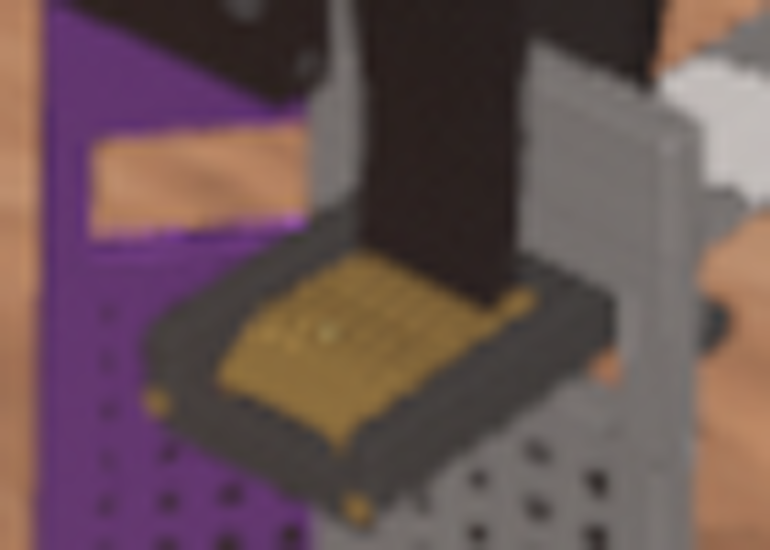

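Call:
step_arm(series=[{"ax": 0,"ay": 0,"az": 0,"x": 0,"y": 0,"z": 0,"claw": 15},{"ax": 0,"ay": 0,"az": 0,"x": 0,"y": 0,"z": 0,"claw": 12},{"ax": 0,"ay": 0,"az": 0,"x": 0,"y": 0,"z": 0,"claw": 9},{"ax": 0,"ay": 0,"az": 0,"x": 0,"y": 0,"z": 0,"claw": 4},{"ax": 0,"ay": 0,"az": 0,"x": 0,"y": 0,"z": 0,"claw": 4},{"ax": 0,"ay": 0,"az": 0,"x": 0,"y": 0,"z": 0,"claw": 4}], squeeze=25)

```text
time_s: 8.15
tool_pos: [0.6128, 0.2439, 0.1658]
tool_rot: [-179.9, 0.0, 101.1]
force: [-5.9, -1.4, 7.7]
grip_width: 0.0073
```

```bash
python3 - <<'E'
from h import *
F=[]
for i in range(3):
    _,b=snap('side','s8'); o=status.get_obs(); F.append(o['force'])
print(np.mean(F,0),o['tool_pos'],o['tool_rot'],o['wrist_torque'],o['time_s'],o['grip_width'])
E
```

```text
[-5.18115355 -1.85020699  7.67856451] [0.61282079 0.24388844 0.1658306 ] [-1.79950673e+02  6.02801297e-03  1.01103855e+02] [-0.40010154  1.1185182  -0.04689337] 8.3 0.007618027845336014
```

Call:
step_arm(series=[{"ax": 0,"ay": 0,"az": 0,"x": 0,"y": 0,"z": 0.001,"claw": 4},{"ax": 0,"ay": 0,"az": 0,"x": 0,"y": 0,"z": 0.002,"claw": 4},{"ax": 0,"ay": 0,"az": 0,"x": 0,"y": 0,"z": 0.003,"claw": 4},{"ax": 0,"ay": 0,"az": 0,"x": 0,"y": 0,"z": 0.003,"claw": 4}])

```text
time_s: 8.7
tool_pos: [0.6128, 0.2439, 0.1683]
tool_rot: [-179.9, -0.0, 101.1]
force: [-4.4, -1.0, 5.3]
grip_width: 0.0075
```

```bash
python3 - <<'E'
from h import *
F=[]
for i in range(3):
    _,b=snap('scene','c9'); o=status.get_obs(); F.append(o['force'])
print(np.mean(F,0),o['tool_pos'],o['tool_rot'],o['wrist_torque'],o['time_s'],o['grip_width'])
im=cv2.imread('pics/c9.png'); cv2.imwrite('pics/z16.png',cv2.resize(im[195:265,300:390],None,fx=8,fy=8,interpolation=cv2.INTER_CUBIC))
E
```

```text
[-4.17673513 -0.99592603  5.62557595] [0.61277867 0.24390804 0.16821021] [-1.79934150e+02 -6.61146354e-03  1.01108697e+02] [-0.26779099  0.91767737 -0.05012994] 8.85 0.007691014918667861
```

View pics/z16.png

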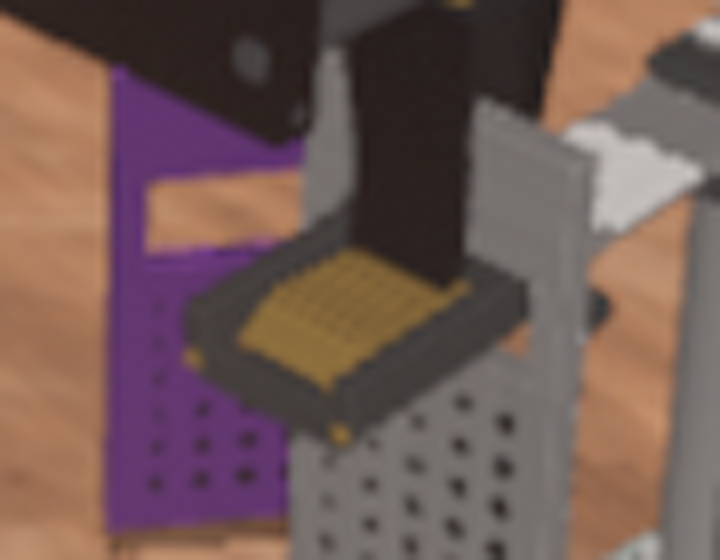

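Call:
step_arm(series=[{"ax": 0,"ay": 0,"az": 0,"x": -0.002,"y": -0.0004,"z": 0.001,"claw": 4},{"ax": 0,"ay": 0,"az": 0,"x": -0.005,"y": -0.001,"z": 0.001,"claw": 4},{"ax": 0,"ay": 0,"az": 0,"x": -0.008,"y": -0.0016,"z": 0.001,"claw": 4}])

```text
time_s: 9.15
tool_pos: [0.6089, 0.2426, 0.1705]
tool_rot: [179.5, -0.1, 101.0]
force: [6.1, 1.3, 3.3]
grip_width: 0.0081
```

Call:
step_arm(series=[{"ax": 0,"ay": 0,"az": 0,"x": -0.003,"y": -0.0006,"z": 0,"claw": 4},{"ax": 0,"ay": 0,"az": 0,"x": -0.006,"y": -0.0012,"z": 0,"claw": 4},{"ax": 0,"ay": 0,"az": 0,"x": -0.006,"y": -0.0012,"z": 0,"claw": 4}])

```text
time_s: 9.45
tool_pos: [0.6025, 0.241, 0.1704]
tool_rot: [179.6, -0.0, 101.0]
force: [4.9, 0.1, 3.0]
grip_width: 0.0082
```

```bash
python3 - <<'E'
from h import *
_,b=snap('scene','c10'); o=status.get_obs()
print(o['force'],o['tool_pos'],o['tool_rot'],o['wrist_torque'],o['time_s'],o['grip_width'])
im=cv2.imread('pics/c10.png'); cv2.imwrite('pics/z17.png',cv2.resize(im[195:265,300:390],None,fx=8,fy=8,interpolation=cv2.INTER_CUBIC))
E
```

```text
[5.84097223 0.87499607 3.50024896] [0.60254046 0.24092464 0.17033825] [ 1.79574209e+02 -3.88994483e-02  1.01012533e+02] [ 0.25970488 -1.19025414 -0.00120574] 9.5 0.0078098254378554345
```

View pics/z17.png

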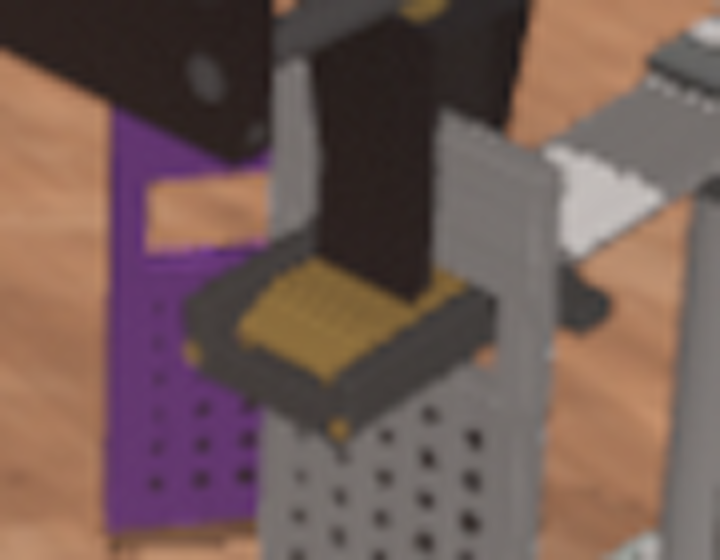

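Call:
step_arm(series=[{"ax": 0,"ay": 0,"az": 0,"x": -0.004,"y": -0.0008,"z": 0,"claw": 4},{"ax": 0,"ay": 0,"az": 0,"x": -0.008,"y": -0.0016,"z": 0,"claw": 4},{"ax": 0,"ay": 0,"az": 0,"x": -0.012,"y": -0.0023,"z": 0,"claw": 4}])

```text
time_s: 9.8
tool_pos: [0.5909, 0.2385, 0.1703]
tool_rot: [179.5, -0.0, 101.0]
force: [6.5, 1.6, 3.3]
grip_width: 0.0079
```

Call:
step_arm(series=[{"ax": 0,"ay": 0,"az": 0,"x": -0.004,"y": -0.0008,"z": 0,"claw": 4},{"ax": 0,"ay": 0,"az": 0,"x": -0.008,"y": -0.0016,"z": 0,"claw": 4},{"ax": 0,"ay": 0,"az": 0,"x": -0.012,"y": -0.0023,"z": 0,"claw": 4}])

```text
time_s: 10.1
tool_pos: [0.5794, 0.2363, 0.1705]
tool_rot: [179.5, -0.0, 101.0]
force: [7.1, 0.9, 3.5]
grip_width: 0.0076
```

```bash
python3 - <<'E'
from h import *
_,b=snap('scene','c11'); o=status.get_obs()
print(o['force'],o['tool_pos'],o['tool_rot'],o['wrist_torque'],o['time_s'],o['grip_width'])
im=cv2.imread('pics/c11.png'); a=cv2.resize(im[195:265,280:370],None,fx=8,fy=8,interpolation=cv2.INTER_CUBIC)
cv2.imwrite('pics/z18.png',a)
_,b=snap('side','s11'); im=cv2.imread('pics/s11.png'); cv2.imwrite('pics/z19.png',cv2.resize(im[180:270,260:370],None,fx=6,fy=6,interpolation=cv2.INTER_CUBIC))
E
```

```text
[6.1981844  1.39140164 3.02270417] [0.57874748 0.23615691 0.17046857] [ 1.79511208e+02 -1.36708252e-02  1.01013191e+02] [ 0.12514251 -1.60106816 -0.0302562 ] 10.15 0.007767092713894792
```

View pics/z18.png

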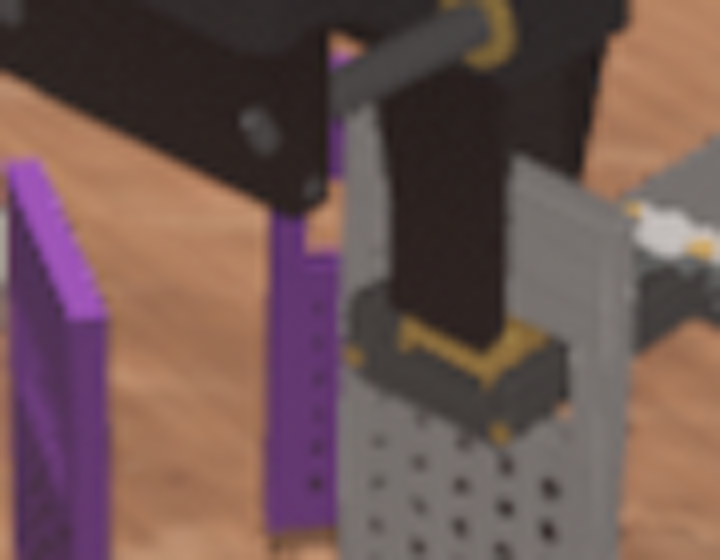

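View pics/z19.png

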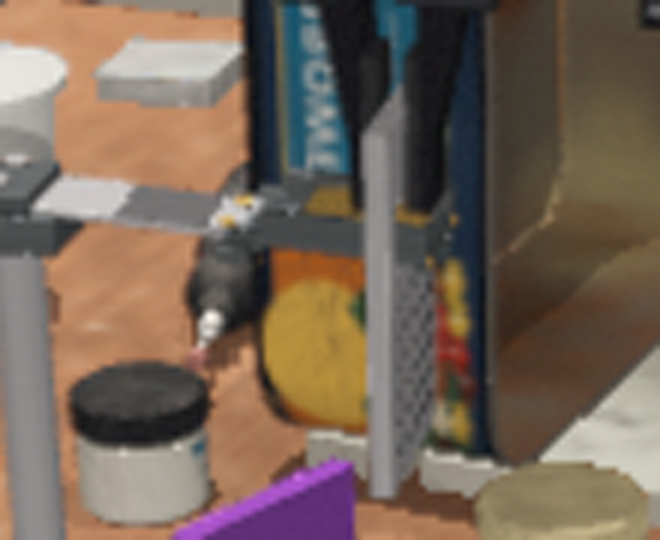

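Call:
step_arm(series=[{"ax": 0,"ay": 0,"az": 0,"x": -0.004,"y": -0.0008,"z": 0,"claw": 4},{"ax": 0,"ay": 0,"az": 0,"x": -0.008,"y": -0.0016,"z": 0,"claw": 4},{"ax": 0,"ay": 0,"az": 0,"x": -0.012,"y": -0.0023,"z": 0,"claw": 4}])

```text
time_s: 10.5
tool_pos: [0.5675, 0.234, 0.1704]
tool_rot: [179.5, -0.0, 101.0]
force: [2.3, -0.1, 4.2]
grip_width: 0.0081
```

Call:
step_arm(series=[{"ax": 0,"ay": 0,"az": 0,"x": -0.004,"y": -0.0008,"z": 0,"claw": 4},{"ax": 0,"ay": 0,"az": 0,"x": -0.008,"y": -0.0016,"z": 0,"claw": 4},{"ax": 0,"ay": 0,"az": 0,"x": -0.012,"y": -0.0023,"z": 0,"claw": 4}])

```text
time_s: 10.8
tool_pos: [0.5501, 0.2311, 0.1677]
tool_rot: [-179.8, 0.0, 101.1]
force: [0.7, -0.0, -4.9]
grip_width: 0.0082
```

```bash
python3 - <<'E'
from h import *
_,b=snap('side','s12'); o=status.get_obs()
print(o['force'],o['tool_pos'],o['tool_rot'],o['wrist_torque'],o['time_s'],o['grip_width'])
im=cv2.imread('pics/s12.png'); cv2.imwrite('pics/z20.png',cv2.resize(im[180:270,260:390],None,fx=6,fy=6,interpolation=cv2.INTER_CUBIC))
E
```

```text
[-1.15325224  0.29487026 -4.12938779] [0.54903967 0.23097349 0.16742402] [-1.79752326e+02  5.48881984e-02  1.01123402e+02] [ 0.05676804 -0.13654895 -0.0009733 ] 10.85 0.00752064653892403
```

View pics/z20.png

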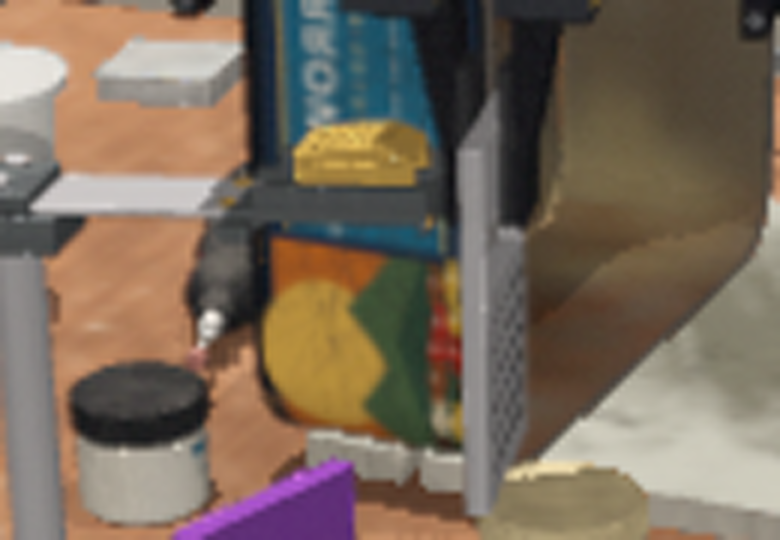

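Call:
step_arm(series=[{"ax": 0,"ay": 0,"az": 0,"x": -0.02,"y": -0.004,"z": 0,"claw": 4},{"ax": 0,"ay": 0,"az": 0,"x": -0.045,"y": -0.009,"z": 0.005,"claw": 4},{"ax": 0,"ay": 0,"az": 1,"x": -0.065,"y": -0.015,"z": 0.03,"claw": 4},{"ax": 0,"ay": 0,"az": 2,"x": -0.08,"y": -0.025,"z": 0.06,"claw": 4},{"ax": 0,"ay": 0,"az": 3,"x": -0.09,"y": -0.03,"z": 0.08,"claw": 4},{"ax": 0,"ay": 0,"az": 3.6,"x": -0.09,"y": -0.03,"z": 0.09,"claw": 4},{"ax": 0,"ay": 0,"az": 3.6,"x": -0.09,"y": -0.03,"z": 0.09,"claw": 4},{"ax": 0,"ay": 0,"az": 3.6,"x": -0.09,"y": -0.03,"z": 0.09,"claw": 4},{"ax": 0,"ay": 0,"az": 3.6,"x": -0.09,"y": -0.03,"z": 0.09,"claw": 4}])

```text
time_s: 11.75
tool_pos: [0.461, 0.2015, 0.2576]
tool_rot: [-179.9, -0.1, 104.7]
force: [0.5, -0.4, -5.2]
grip_width: 0.0075
```

```bash
python3 - <<'E'
from h import *
o,im=snap('wrist','w5'); print(o['tool_pos'],o['tool_rot'],o['force'],o['time_s'],o['grip_width'])
json.dump({k:list(map(float,o[k])) for k in('tool_pos','tool_rot')},open('w5.json','w'))
o,_=snap('side','s13'); print(o['tool_pos'])
E
```

```text
[0.46097641 0.20153045 0.2575694 ] [-1.79851283e+02 -6.50297494e-02  1.04694586e+02] [ 0.46960626 -0.4194579  -5.15264066] 11.75 0.007452839690387164
[0.46099365 0.20161433 0.2576927 ]
```

View pics/w5.png

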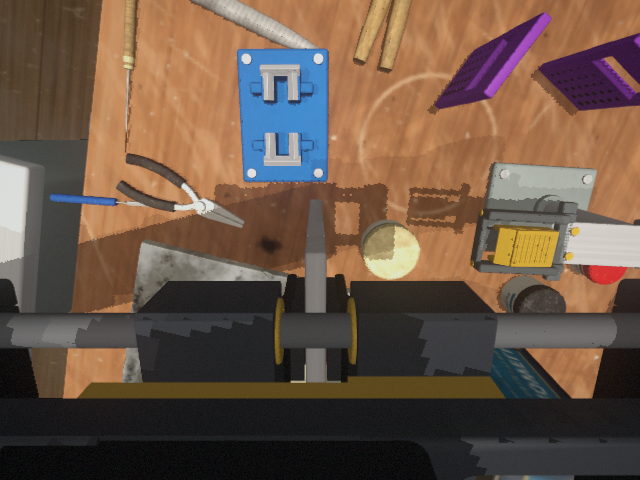

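View pics/s13.png

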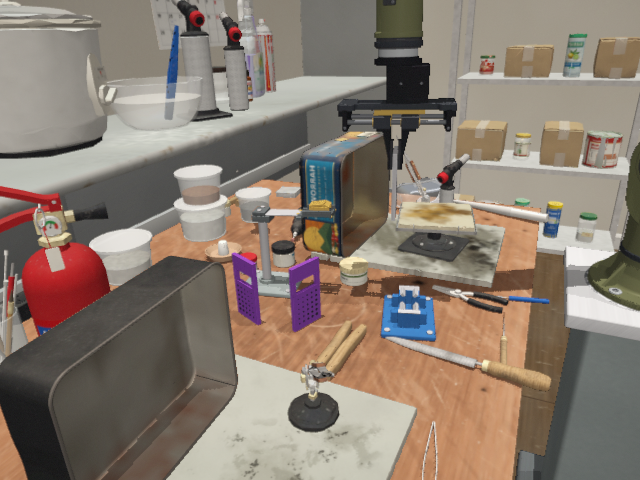

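The plate is held, upright, in the air at side (395,165). The head is clear at wrist (283,115), and the hanger and jars look undisturbed. Next I'll refine the head pose and how the plate sits in the hand.

```bash
python3 - <<'E'
import cv2
a=cv2.imread('pics/w5.png')
cv2.imwrite('pics/z21.png',cv2.resize(a[40:190,225:340],None,fx=4,fy=4,interpolation=cv2.INTER_CUBIC))
cv2.imwrite('pics/z22.png',cv2.resize(a[190:390,260:370],None,fx=3,fy=3,interpolation=cv2.INTER_CUBIC))
E
```

```text
(no output)
```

View pics/z21.png

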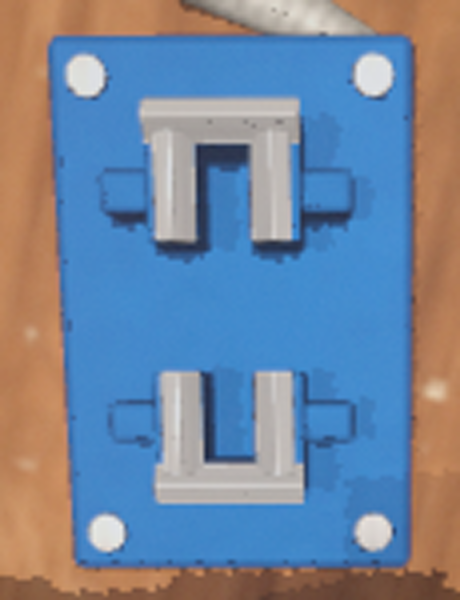

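View pics/z22.png

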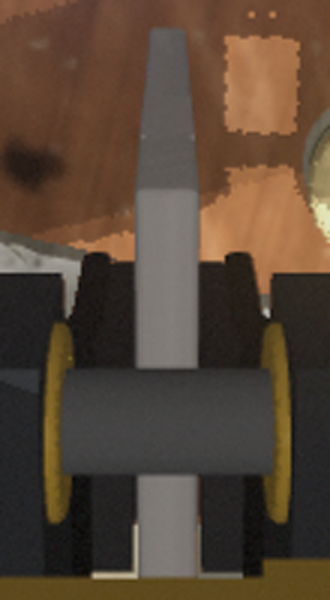

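```bash
cat > m2.py <<'E'
from m1 import *
o5={k:np.array(v) for k,v in json.load(open('w5.json')).items()}
W5=cam('wrist',o5)
z4=lambda a:np.array(a,float)/4+np.array([225,40])-.375
h5=z4([(50,38),(412,38),(77,567),(408,567)]); j5=z4([(223,143),(229,457)])
jL2=[(0,.0355,.042),(0,-.0355,.042)]
g=[(.4,.28,np.radians(15))]
rep('head W5',[(W5,hL,h5)],g,(0,0,.01)); rep('j',[(W5,jL2,j5)],g,(0,0,.01)); rep('both',[(W5,hL,h5),(W5,jL2,j5)],g,(0,0,.01))
rep('all',[(W5,hL,h5),(W5,jL2,j5),(W,hL,hw),(W,jL,jw)],g,(0,0,.01))
Rt=R.from_euler('xyz',o5['tool_rot'],degrees=True).as_matrix()
def f(q):
    P=np.array([[.032+q[0],0,q[1]],[.032+q[0],0,q[1]+.12]])@Rt.T+o5['tool_pos']
    return proj(W5,P)[:,1]-np.array([252.3,199.0])
r=least_squares(f,[0,-.03]); print('plate dx,top z in tool',r.x,r.fun)
E
python3 m2.py
```

```text
head W5 [0.407  0.2793] 14.73 pt [0.407  0.2793 0.01  ]
    [[-1.0, -0.7], [1.0, -0.8], [-0.9, 1.2], [0.9, 1.2]]
j [0.4069 0.2805] 14.46 pt [0.4069 0.2805 0.01  ]
    [[0.0, -0.6], [-0.0, 0.7]]
both [0.4069 0.2799] 14.67 pt [0.4069 0.2799 0.01  ]
    [[-0.9, -1.4], [1.2, -1.4], [-0.9, 0.6], [1.0, 0.7]]
    [[-0.2, 0.1], [0.1, 1.3]]
all [0.4071 0.2796] 14.64 pt [0.4071 0.2796 0.01  ]
    [[-0.7, -1.1], [1.3, -1.0], [-0.9, 0.9], [1.0, 1.0]]
    [[-0.1, 0.4], [0.1, 1.6]]
    [[-0.7, -0.8], [0.9, -0.9], [-0.9, 0.7], [0.2, 0.6]]
    [[-0.8, -0.1], [0.6, -0.8]]
plate dx,top z in tool [-0.00124415 -0.02152075] [-5.68434189e-14 -2.84217094e-14]
```

Call:
step_arm(series=[{"ax": 0,"ay": 0,"az": 0,"x": -0.02,"y": 0.03,"z": 0,"claw": 4},{"ax": 0,"ay": 0,"az": 0,"x": -0.04,"y": 0.06,"z": -0.01,"claw": 4},{"ax": 0,"ay": 0,"az": 0,"x": -0.054,"y": 0.079,"z": -0.04,"claw": 4},{"ax": 0,"ay": 0,"az": 0,"x": -0.054,"y": 0.079,"z": -0.07,"claw": 4},{"ax": 0,"ay": 0,"az": 0,"x": -0.054,"y": 0.079,"z": -0.09,"claw": 4},{"ax": 0,"ay": 0,"az": 0,"x": -0.054,"y": 0.079,"z": -0.095,"claw": 4},{"ax": 0,"ay": 0,"az": 0,"x": -0.054,"y": 0.079,"z": -0.095,"claw": 4},{"ax": 0,"ay": 0,"az": 0,"x": -0.054,"y": 0.079,"z": -0.095,"claw": 4}])

```text
time_s: 12.65
tool_pos: [0.4082, 0.2811, 0.165]
tool_rot: [179.9, -0.1, 104.7]
force: [0.5, 0.1, -4.4]
grip_width: 0.0076
```

```bash
python3 - <<'E'
from h import *
o,im=snap('wrist','w6'); print(o['tool_pos'],o['tool_rot'],o['force'],o['time_s'],o['grip_width'])
json.dump({k:list(map(float,o[k])) for k in('tool_pos','tool_rot')},open('w6.json','w'))
o,b=snap('side','s14'); print(o['tool_pos'])
c=cv2.resize(b[210:360,340:480],None,fx=4,fy=4,interpolation=cv2.INTER_CUBIC); cv2.imwrite('pics/z23.png',cv2.cvtColor(c,cv2.COLOR_RGB2BGR))
o,b=snap('scene','c14')
c=cv2.resize(b[250:390,160:300],None,fx=4,fy=4,interpolation=cv2.INTER_CUBIC); cv2.imwrite('pics/z24.png',cv2.cvtColor(c,cv2.COLOR_RGB2BGR))
E
```

```text
[0.40816375 0.28114662 0.16500607] [ 1.79927419e+02 -5.29694424e-02  1.04668288e+02] [ 0.45923765  0.10442655 -4.41594694] 12.65 0.007562147483155279
[0.40834668 0.28117222 0.16524848]
```

View pics/w6.png

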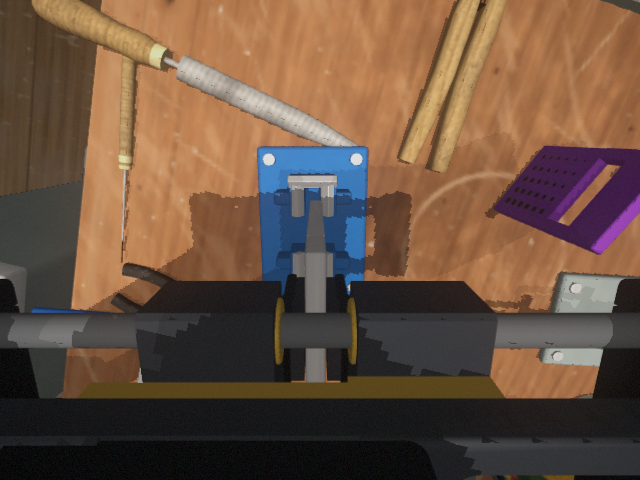

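View pics/z23.png

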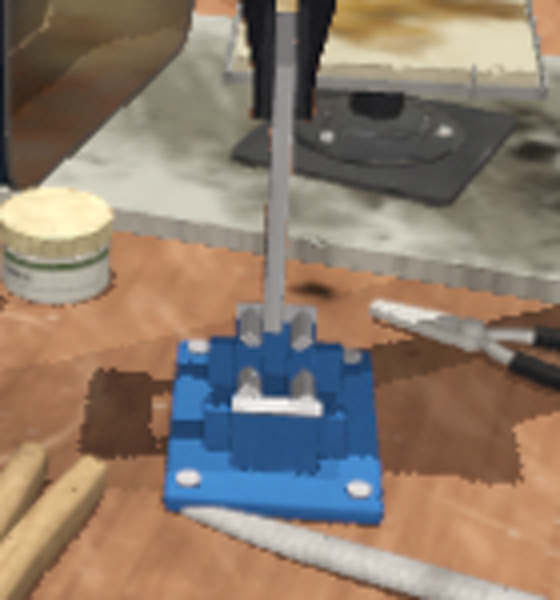

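View pics/z24.png

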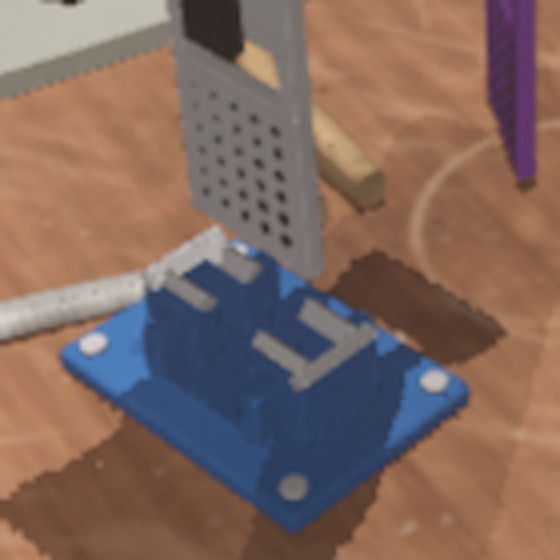

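```bash
python3 - <<'E'
import cv2
a=cv2.imread('pics/w6.png')
cv2.imwrite('pics/z25.png',cv2.resize(a[140:290,250:375],None,fx=5,fy=4,interpolation=cv2.INTER_CUBIC))
E
```

```text
(no output)
```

View pics/z25.png

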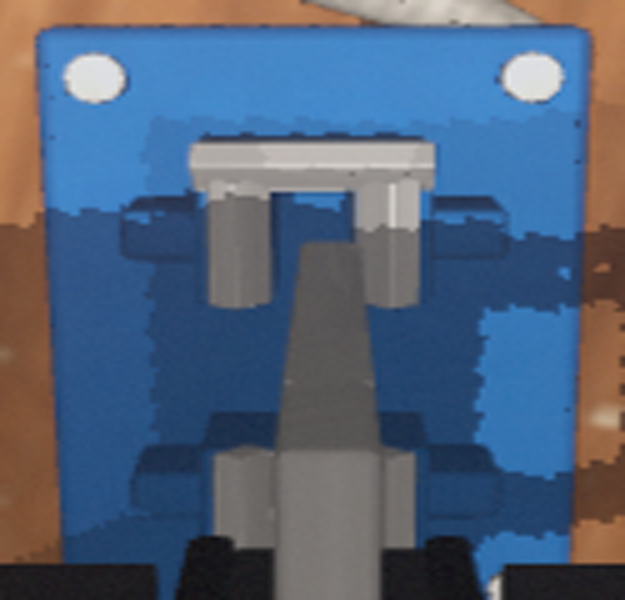

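Call:
step_arm(series=[{"ax": 0,"ay": 0,"az": 0,"x": -0.0018,"y": -0.0007,"z": 0,"claw": 4},{"ax": 0,"ay": 0,"az": 0,"x": -0.0018,"y": -0.0007,"z": -0.005,"claw": 4},{"ax": 0,"ay": 0,"az": 0,"x": -0.0018,"y": -0.0007,"z": -0.012,"claw": 4},{"ax": 0,"ay": 0,"az": 0,"x": -0.0018,"y": -0.0007,"z": -0.02,"claw": 4},{"ax": 0,"ay": 0,"az": 0,"x": -0.0018,"y": -0.0007,"z": -0.028,"claw": 4},{"ax": 0,"ay": 0,"az": 0,"x": -0.0018,"y": -0.0007,"z": -0.036,"claw": 4},{"ax": 0,"ay": 0,"az": 0,"x": -0.0018,"y": -0.0007,"z": -0.036,"claw": 4}])

```text
time_s: 13.5
tool_pos: [0.4047, 0.2794, 0.1266]
tool_rot: [-179.8, 0.0, 104.7]
force: [-0.6, -0.9, -4.1]
grip_width: 0.0076
```

```bash
python3 - <<'E'
from h import *
o,b=snap('side','s15'); print(o['tool_pos'],o['tool_rot'],o['force'],o['wrist_torque'])
c=cv2.resize(b[210:360,340:480],None,fx=4,fy=4,interpolation=cv2.INTER_CUBIC); cv2.imwrite('pics/z26.png',cv2.cvtColor(c,cv2.COLOR_RGB2BGR))
E
```

```text
[0.40472442 0.27939193 0.12656482] [-1.79843832e+02  3.55943160e-03  1.04703782e+02] [-0.5766253  -0.94365613 -4.13736345] [-0.01566992 -0.08160022 -0.02038636]
```

View pics/z26.png

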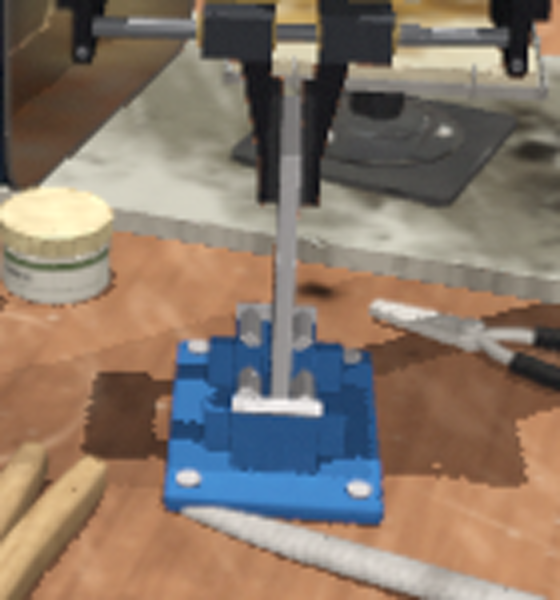

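Call:
step_arm(series=[{"ax": 0,"ay": 0,"az": 0,"x": 0.0015,"y": 0.0006,"z": -0.004,"claw": 4},{"ax": 0,"ay": 0,"az": 0,"x": 0.0015,"y": 0.0006,"z": -0.008,"claw": 4},{"ax": 0,"ay": 0,"az": 0,"x": 0.0015,"y": 0.0006,"z": -0.012,"claw": 4},{"ax": 0,"ay": 0,"az": 0,"x": 0.0015,"y": 0.0006,"z": -0.015,"claw": 4},{"ax": 0,"ay": 0,"az": 0,"x": 0.0015,"y": 0.0006,"z": -0.015,"claw": 4}])

```text
time_s: 14.05
tool_pos: [0.4069, 0.2803, 0.1126]
tool_rot: [-180.0, 0.0, 104.7]
force: [-0.6, -0.3, -4.8]
grip_width: 0.0076
```

Call:
step_arm(series=[{"ax": 0,"ay": 0,"az": 0,"x": 0,"y": 0,"z": -0.001,"claw": 4},{"ax": 0,"ay": 0,"az": 0,"x": 0,"y": 0,"z": -0.002,"claw": 4},{"ax": 0,"ay": 0,"az": 0,"x": 0,"y": 0,"z": -0.002,"claw": 4}])

```text
time_s: 14.35
tool_pos: [0.4072, 0.2805, 0.1111]
tool_rot: [180.0, 0.0, 104.7]
force: [0.3, -0.1, -4.1]
grip_width: 0.0073
```

Call:
step_arm(series=[{"ax": 0,"ay": 0,"az": 0,"x": -0.0003,"y": 0,"z": -0.001,"claw": 4},{"ax": 0,"ay": 0,"az": 0,"x": -0.0003,"y": 0,"z": -0.002,"claw": 4},{"ax": 0,"ay": 0,"az": 0,"x": -0.0003,"y": 0,"z": -0.002,"claw": 4}])

```text
time_s: 14.65
tool_pos: [0.4068, 0.2804, 0.1089]
tool_rot: [-180.0, 0.0, 104.7]
force: [0.4, 0.9, -4.5]
grip_width: 0.0079
```

Call:
step_arm(series=[{"ax": 0,"ay": 0,"az": 0,"x": 0,"y": 0,"z": -0.001,"claw": 4},{"ax": 0,"ay": 0,"az": 0,"x": 0,"y": 0,"z": -0.0015,"claw": 4},{"ax": 0,"ay": 0,"az": 0,"x": 0,"y": 0,"z": -0.0015,"claw": 4}])

```text
time_s: 14.95
tool_pos: [0.4068, 0.2805, 0.1075]
tool_rot: [-180.0, 0.0, 104.7]
force: [-0.7, -0.1, -4.0]
grip_width: 0.008
```

Call:
step_arm(series=[{"ax": 0,"ay": 0,"az": 0,"x": 0,"y": 0,"z": -0.001,"claw": 4},{"ax": 0,"ay": 0,"az": 0,"x": 0,"y": 0,"z": -0.0015,"claw": 4},{"ax": 0,"ay": 0,"az": 0,"x": 0,"y": 0,"z": -0.0015,"claw": 4}])

```text
time_s: 15.25
tool_pos: [0.4069, 0.2805, 0.1061]
tool_rot: [180.0, 0.0, 104.7]
force: [-0.4, 0.7, -4.7]
grip_width: 0.0077
```

Call:
step_arm(series=[{"ax": 0,"ay": 0,"az": 0,"x": 0,"y": 0,"z": -0.001,"claw": 4},{"ax": 0,"ay": 0,"az": 0,"x": 0,"y": 0,"z": -0.001,"claw": 4}])

```text
time_s: 15.45
tool_pos: [0.4074, 0.2806, 0.1059]
tool_rot: [180.0, 0.0, 104.7]
force: [0.0, -1.9, 4.4]
grip_width: 0.0078
```

Call:
step_arm(series=[{"ax": 0,"ay": 0,"az": 0,"x": 0,"y": 0,"z": 0.0005,"claw": 4},{"ax": 0,"ay": 0,"az": 0,"x": 0,"y": 0,"z": 0.0005,"claw": 10},{"ax": 0,"ay": 0,"az": 0,"x": 0,"y": 0,"z": 0.0005,"claw": 14},{"ax": 0,"ay": 0,"az": 0,"x": 0,"y": 0,"z": 0.0005,"claw": 22},{"ax": 0,"ay": 0,"az": 0,"x": 0,"y": 0,"z": 0.0005,"claw": 30},{"ax": 0,"ay": 0,"az": 0,"x": 0,"y": 0,"z": 0.0005,"claw": 30}])

```text
time_s: 16.05
tool_pos: [0.4069, 0.2806, 0.1056]
tool_rot: [180.0, -0.0, 104.7]
force: [0.6, -0.0, 0.3]
grip_width: 0.0237
```

```bash
python3 - <<'E'
from h import *
o,b=snap('side','s16'); print(o['tool_pos'],o['tool_rot'],o['force'],o['grip_width'])
c=cv2.resize(b[210:360,340:480],None,fx=4,fy=4,interpolation=cv2.INTER_CUBIC); cv2.imwrite('pics/z27.png',cv2.cvtColor(c,cv2.COLOR_RGB2BGR))
o,b=snap('wrist','w7')
E
```

```text
[0.40690544 0.2806197  0.10559018] [ 1.79988822e+02 -7.08973995e-03  1.04685937e+02] [ 0.6489361  -0.04575822  0.26528829] 0.023712290231125973
```

View pics/z27.png

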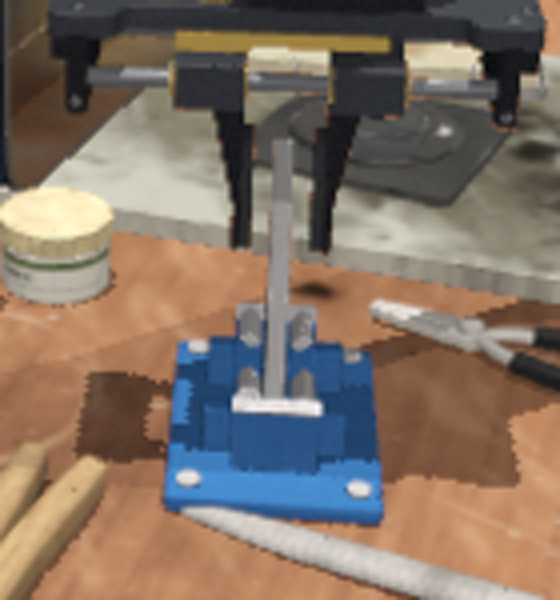

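View pics/w7.png

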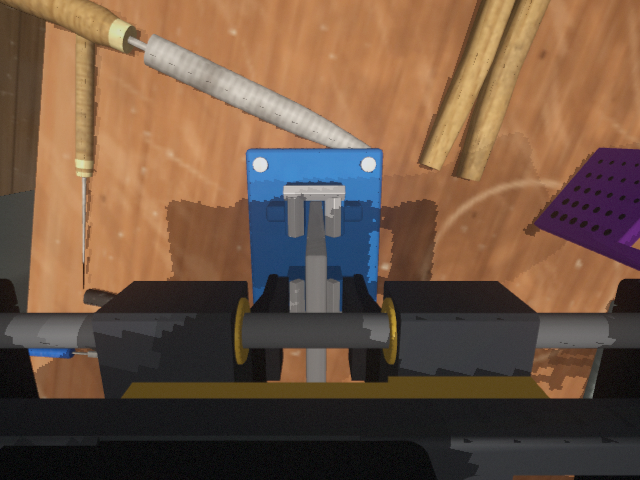

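Call:
step_arm(series=[{"ax": 0,"ay": 0,"az": 0,"x": 0,"y": 0,"z": 0.01,"claw": 35},{"ax": 0,"ay": 0,"az": 0,"x": 0,"y": 0,"z": 0.03,"claw": 35},{"ax": 0,"ay": 0,"az": 0,"x": 0,"y": 0,"z": 0.06,"claw": 35},{"ax": 0,"ay": 0,"az": 0,"x": 0,"y": 0,"z": 0.1,"claw": 35},{"ax": 0,"ay": 0,"az": 0,"x": 0,"y": 0,"z": 0.14,"claw": 35},{"ax": 0,"ay": 0,"az": 0,"x": 0.02,"y": -0.03,"z": 0.18,"claw": 35},{"ax": 0,"ay": 0,"az": 0,"x": 0.04,"y": -0.07,"z": 0.2,"claw": 35},{"ax": 0,"ay": 0,"az": 0,"x": 0.05,"y": -0.09,"z": 0.2,"claw": 35},{"ax": 0,"ay": 0,"az": 0,"x": 0.05,"y": -0.09,"z": 0.2,"claw": 35},{"ax": 0,"ay": 0,"az": 0,"x": 0.05,"y": -0.09,"z": 0.2,"claw": 35}])

```text
time_s: 17.15
tool_pos: [0.4568, 0.1907, 0.306]
tool_rot: [180.0, -0.0, 104.6]
force: [-0.1, 0.9, -0.5]
grip_width: 0.0304
```

```bash
python3 - <<'E'
from h import *
o,b=snap('side','s17'); print(o['tool_pos'],o['force'],o['time_s'])
c=cv2.resize(b[210:360,340:480],None,fx=4,fy=4,interpolation=cv2.INTER_CUBIC); cv2.imwrite('pics/z28.png',cv2.cvtColor(c,cv2.COLOR_RGB2BGR))
o,b=snap('wrist','w8'); json.dump({k:list(map(float,o[k])) for k in('tool_pos','tool_rot')},open('w8.json','w'))
snap('scene','c17')
S=cam('scene');D=cam('side');p=(.4070,.2797,np.radians(14.65))
L=[(sx*.004,sy*.032,h) for h in(.13,.16) for sx in(-1,1) for sy in(-1,1)]
print(proj(S,world(p,L)).round(1).tolist()); print(proj(D,world(p,L)).round(1).tolist()); print(proj(cam('wrist',o),world(p,L)).round(1).tolist())
E
```

```text
[0.4567586  0.19069326 0.30596512] [-0.14308851  0.8928034  -0.51518019] 17.15
[[232.4, 285.6], [201.3, 267.1], [236.8, 282.9], [205.7, 264.6], [230.9, 267.3], [199.2, 249.2], [235.5, 264.7], [203.8, 246.8]]
[[413.1, 244.0], [413.3, 260.1], [408.4, 243.8], [408.2, 259.9], [413.9, 227.9], [414.1, 243.0], [409.2, 227.7], [409.0, 242.8]]
[[280.7, 143.4], [278.9, 61.4], [290.1, 143.4], [288.8, 61.4], [277.2, 144.2], [275.0, 53.7], [287.5, 144.2], [286.0, 53.7]]
```

View pics/w8.png

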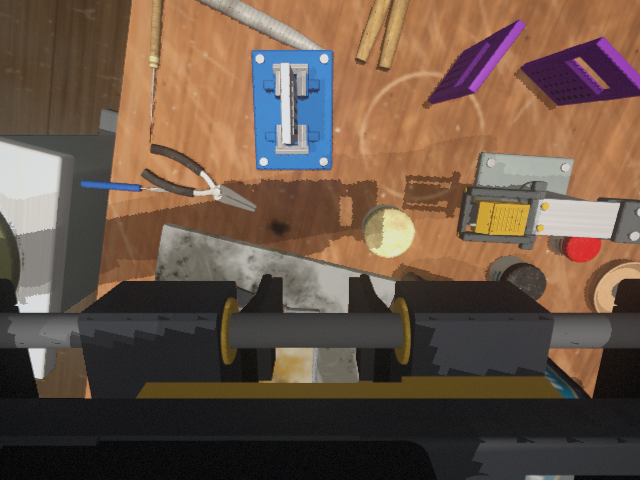

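View pics/c17.png

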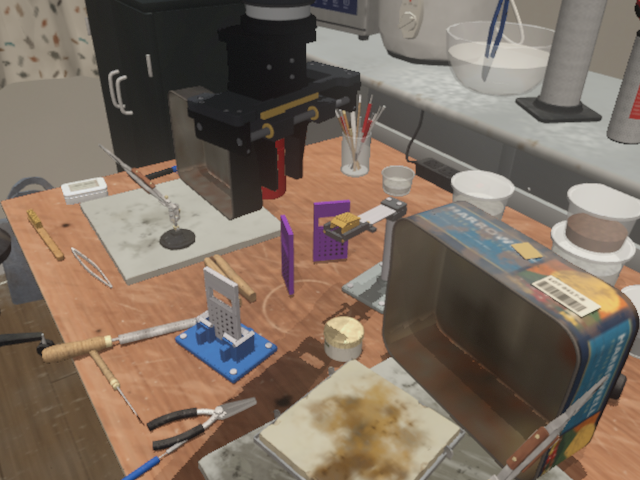

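View pics/s17.png

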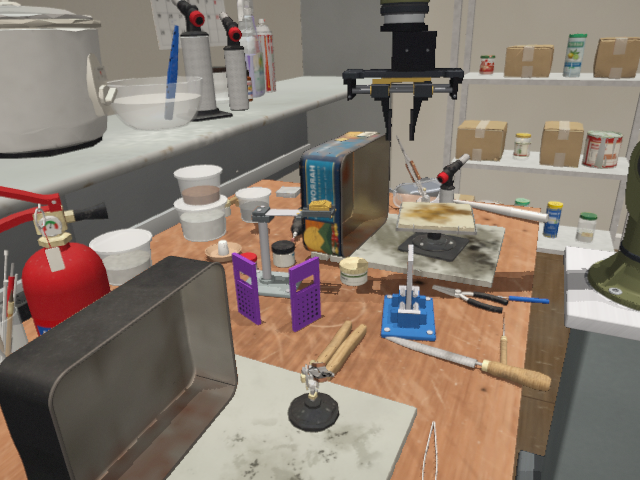

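```bash
python3 - <<'E'
from h import *
a=cv2.imread('pics/scene0.png').astype(int);b=cv2.imread('pics/c17.png').astype(int)
for n,(x0,x1,y0,y1) in dict(wood=(232,258,258,302),wax=(322,366,316,362)).items(): print(n,abs(a-b)[y0:y1,x0:x1].mean())
a=cv2.imread('pics/side0.png').astype(int);b=cv2.imread('pics/s17.png').astype(int)
for n,(x0,x1,y0,y1) in dict(wood=(320,370,318,370),wax=(338,370,256,286),flux=(270,296,240,268)).items(): print(n,abs(a-b)[y0:y1,x0:x1].mean())
print(workorder.sign_off())
E
```

```text
wood 11.000291375291376
wax 16.267292490118578
wood 3.292307692307692
wax 13.340972222222222
flux 2.938644688644689
the job is handed in; nothing more can be done
None
```

I took the drawplate off its hook and stood it, window end up, in the slot of the draw head. I let go, backed the arm clear and handed the job in at about 17 s of the 37 s allowed. The hand-in gave no verdict.

**Taking it off:** I set the fingers about 4 mm off the plate's faces and pressed the keeper down. The upward push peaked at about 8.5 N. I pinched the rim, then raised the tool about 4.5 mm, letting the spring arm rise with it to take the plate's weight off the hook. The plate then came off level over the keeper towards the nose, with about 7 N of drag at most. My estimate of the highest load on the hook is about 13–14 N against the 20 N limit. A picture straight after showed the keeper sprung back up.

**Standing it in the head:** The foot met a firm stop with the tool where I had worked out the slot floor to be, and I stopped pressing at about 4 N net. The last pictures show the plate standing by itself with the gripper clear. It leans slightly, which the slot's 4 mm of play allows.

**Checks that were less clean:**
- **Camera agreement:** The side camera put the head about 6 mm, and the scene camera about 3 mm, from where the wrist camera did. I used the wrist camera.
- **Seating depth:** In the final scene picture the plate's top is about 4 pixels lower than predicted. An unseated plate would look higher, so this still fits "fully home".
- **Jars and clamp:** The flux jar showed almost no change in the before-and-after comparison. The wax jar showed the most, and the wooden clamp changed in the scene view only. By eye both are at the same place in the pictures, so I put the change down to shadows.

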